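# Release the ratchet bottle clamp through its slot

## Task

The white bottle is held in the ratchet clamp. Take the release rod from its stand, push it through the yellow-rimmed slot in the clamp's sloping face onto the hidden tab and keep it pressed until the blue jaw has run fully back; then put the rod back upright in its stand, fully down on its collar, and set the freed bottle upright in the middle of the blue tray. Do not tip the bottle over and leave the other things where they are.

Things in the scene. Friction and masses are not known exactly. Their poses are not given: they have to be found in the camera images.
- clamp: Fixed ratchet bottle clamp on a dark base plate 275 x 110 x 10 mm. Origin on the work surface; z up, its x runs along the plate from the slotted grey housing (front, x = -116 to +23 mm, 82 mm wide, top 84 mm high) to the V-shaped back stop (x = +108 to +139 mm, 55 mm high). The front of the housing's top slopes by 35 degrees, facing up and towards -x. Clamp and slot turn together about z only.
- slot (a point): Centre of the slot on the outer surface of the sloping face; at (-95, 0, 69) mm in the clamp frame (axes as the clamp's). The slot is 30 mm long (along clamp y) and 14 mm wide (up the slope) through a 6 mm wall, with a yellow rim; clamp y is level. A rod goes in square to the face, i.e. 35 degrees from vertical, along (0.574, 0, -0.819) in the clamp frame. The tab's pad lies 40 mm below the outer surface along this line, facing it; behind the slot the space is free.
- release_tab: The hidden orange tab, 34 mm (y) x 26 mm, on the sprung pawl in the housing; origin at the pawl's pivot, (-30, 0, 36) mm in the clamp frame (not at the pad). It takes about 6 to 9 N along the rod to free it: after about 4 mm of push the pawl leaves the ratchet bar and the force drops to about 5 N; after about 10 mm it is at its stop (push about 8 mm). It springs back when let go and would catch the bar again if the jaw were still running.
- jaw (a joint): Slide of the blue jaw (80 mm wide, top 55 mm above the surface): 0 = closed against the bottle and held by the pawl, grows as it backs off towards the housing under its spring, 0.024 m = fully back. It takes about half a second once the pawl is lifted.
- bottle: White plastic bottle with blue screw cap, 60 mm diameter, 125 mm high, 0.16 kg; origin at the centre of its underside, z up. The body is straight up to about 80 mm, the cap is 31 mm wide from 107 to 125 mm. It starts standing upright on the clamp's base plate (underside 10 mm above the surface) between jaw and back stop, at (91.5, 0, 10) mm in the clamp frame; it is free at its y sides.
- rod: Release rod, 141 mm long, 0.09 kg; origin at the centre of its steel tip, z runs from the tip up to the handle. Shaft 9 mm diameter for z = 0 to 80 mm, black collar 28 mm diameter z = 80 to 86 mm, orange handle 18 x 18 mm square (sides along the rod's x and y) z = 86 to 141 mm. It starts hanging in the stand by its collar, tip down.
- stand: Fixed white block 64 x 64 x 95 mm with a vertical 16 mm square hole through it; origin at the centre of its underside. With the rod fully in, the collar rests on the top and the tip is 15 mm above the surface.
- tray: Fixed shallow blue tray 140 x 140 mm, walls 4 mm thick and 14 mm high, inner floor about 4 mm above the surface; origin at the centre of its underside.
- timer: Bystander: flat pale timer 57 x 63 x 17 mm.
- tape: Bystander: roll of tape lying flat, 66 mm diameter, 18 mm high.
- flask: Bystander: clear conical flask, 55 mm diameter, 87 mm high.
- strip_box: Bystander: small yellow carton 52 x 82 x 24 mm.
- slip_box: Bystander: small blue carton 48 x 60 x 32 mm.
There are look-alikes about, which are no part of the job. Several things look just like the tray: the one meant starts farthest to the robot's left.

How it is judged:
By the outcome, as a careful person would: the job done as asked, in the order asked, and still so for the second after the job is handed in, with the robot touching nothing.
It also fails if it takes over 72 s, if anything falls off the work surface, if the arm or the gripper's body presses on something with over 40 N, if the wrist force passes 120 N, or if a joint passes its speed limit or range.

## Robot

A 6-joint arm with a two-finger parallel gripper is mounted at the origin on a cart in front of the work surface, level with it; the furniture and walls round the work are solid. World frame = base frame: x ahead of the robot, y to its left, z up, the work surface at z = 0. Lengths are in m, angles in degrees, forces in N, time in s.
With the tool pointing down it reaches from about 0.3 to 0.75 m from the base axis. Payload 8.5 kg.
Tool frame: the origin (TCP) lies midway between the tips of the shut fingers; the grasp point (between the pads) lies behind it (grasp_offset is the z of the grasp point in the tool frame, in m); z points along the fingers, y is the direction in which the jaws open and shut (so a half turn about z gives the same grasp; the last joint's range is limited). The gripper opens to 85 mm and grips with 20 to 120 N. Pads are 22 mm wide; open, the fingers measure 114 mm over their backs; the gripper's body (76 mm by 85 mm) begins 54 mm behind the grasp point. The pads swing forward as they close: fully open they stand 13 mm farther back than shut.
Start: joints at [60.602, 21.807, 74.336, -0, 83.858, -12.336], TCP at [0.161, 0.526, 0.231] pointing down, gripper open.
Joint ranges: [-178.18, 178.18], [-50.72, 133.34], [12.68, 142.11], [-81.47, 261.47], [9.98, 163.14], [-165.26, 165.26]. Speed limits (degrees/s): [136.94, 136.94, 180, 180, 180, 180].

## Interface

Orientations are given as a 3x3 rotation matrix whose columns are the frame's x, y, z axes.
In Python, from rig import * gives the robot as it stands.
- The arm moves only by the shell command python3 -m pendant 'ROWS' [FORCE]. ROWS is JSON, one flat list of numbers, 7 for each row, row after row: the finger opening in mm, from 0 to 85.4, then the shift along the tool's x, y, z in units of 50 mm (1.0 is 50 mm), then the turn, a rotation vector about the tool's x, y, z in units of 8 degrees (1.0 is 8 degrees). In form: [hand, dx, dy, dz, wx, wy, wz, hand, dx, dy, dz, wx, wy, wz, ...]. A call has 1 to 12 rows; each row shifts and turns the commanded pose from where the row before left it, along the tool's axes as they then stand; what a row does not reach is not made up. A row lasts 1/10 s, in which the tool goes at most 50 mm and 8.59 degrees, less where a joint would pass 70% of its speed; a pose out of reach is approached as far as the arm can. A call is refused whole if a number of a shift passes 1 or a number of a turn 1, either way. A call with a gripper value outside its range is refused whole. The fingers move at their own pace and stop on an object; FORCE is the grip in N (left out, the last holds). Time passes only in rows, so rows that do not move let the fingers close. It gives the time, the measured TCP pose, the force and the opening at its end, in the units of the state.
- observe(): the state, without advancing time (a new reading comes with each control period).
- get_image(name): name is "scene" or "top"; returns a dict with "frame" (480x640x3 uint8, red, green, blue), "depth" (480x640 float32, m along the optical axis (not along the pixel's ray), 0 where there is no reading), "K" (3x3 intrinsics, pixels), "k1" (the pictures are not rectified: a ray, as slopes to the right and down, at radius r is drawn at 1 + k1 r^2 times it, then the intrinsics apply), "rvec" (rotation vector, rad) and "tvec" (3), from world to camera coordinates, as OpenCV has them. Camera axes: x right, y down, z forward; pixel columns grow to the right and rows downward; lengths in m; the calibration is good to about 2 mm. A picture is of the moment at which its call begins.
- close_job(): hands the job in, once; it reports no verdict.
The state is a dict: "time_s": time; "q": joint angles; "qvel": joint speeds; "joint_efforts": joint torques, N m; "position": TCP position; "tool_rot": TCP orientation; "ft_force": force on the tool from outside, world axes, zero at the start; "wrist_torque": the same for the moment, N m; "grip_width": finger opening in m.
Only numpy, scipy, OpenCV 4.12 (cv2) and the standard library are available. Lean on these libraries where they do the work, as an engineer would, in place of code of your own. Each camera call takes 0.05 s, during which the arm holds its last target.

## Working session

There is one attempt and no reset: what is moved stays moved. The work goes in short steps, Python scripts to look and compute and a shell command to move; the robot and the scene stay as the last step left them, time stands still between calls to the robot, and variables do not carry over. Pictures are saved under pics/ and viewed, and the job is handed in when it is done.

```bash
ls; mkdir -p pics; python3 - <<'E'
from rig import *
import cv2
s=observe(); print(s)
try: print(grasp_offset)
except Exception as e: print(e)
import rig; print([n for n in dir(rig) if not n.startswith('_')])
for n in("scene","top"):
    d=get_image(n); cv2.imwrite(f"pics/{n}0.png",d["frame"][:,:,::-1]); print(n,d["K"],d["k1"],d["rvec"],d["tvec"])
E
```

```text
pics
{'time_s': 0.0, 'q': array([ 6.06044938e+01,  2.18419206e+01,  7.43841058e+01, -3.21833420e-04,
        8.38579481e+01, -1.23361471e+01]), 'qvel': array([ 0.02992703,  0.03023503,  0.06721573, -0.03201586, -0.00129666,
        0.00034457]), 'joint_efforts': array([-2.08741170e-03, -4.48474431e+01, -2.31262672e+01, -3.76320686e-04,
        4.96835259e-03,  5.15467229e-05]), 'position': array([0.16121241, 0.52554326, 0.23070687]), 'tool_rot': array([[-9.56001410e-01,  2.93361200e-01, -7.14517909e-04],
       [ 2.93361909e-01,  9.56000603e-01, -1.27967576e-03],
       [ 3.07672336e-04, -1.43298416e-03, -9.99998926e-01]]), 'ft_force': array([ 0.98579282,  0.28257883, -0.7210794 ]), 'wrist_torque': array([0.01839761, 0.02891792, 0.05578843]), 'grip_width': 0.08515092332291542}
-0.0187
['MotionError', 'close_job', 'get_image', 'grasp_offset', 'observe']
scene [[513.4771527    0.         314.36035963]
 [  0.         513.4771527  242.71527647]
 [  0.           0.           1.        ]] -0.043668021894774374 [ 1.77978804 -1.0541973   0.69939037] [-0.32712161  0.22029959  0.90095814]
top [[504.64975808   0.         327.6556728 ]
 [  0.         504.64975808 240.3042162 ]
 [  0.           0.           1.        ]] -0.13109544005234103 [ 2.16134773 -2.16680885  0.07599997] [-0.08485489  0.53183722  1.33740157]
```

View pics/scene0.png

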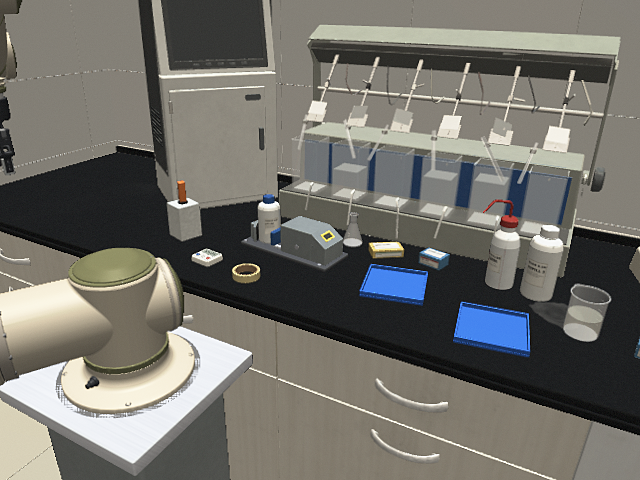

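View pics/top0.png

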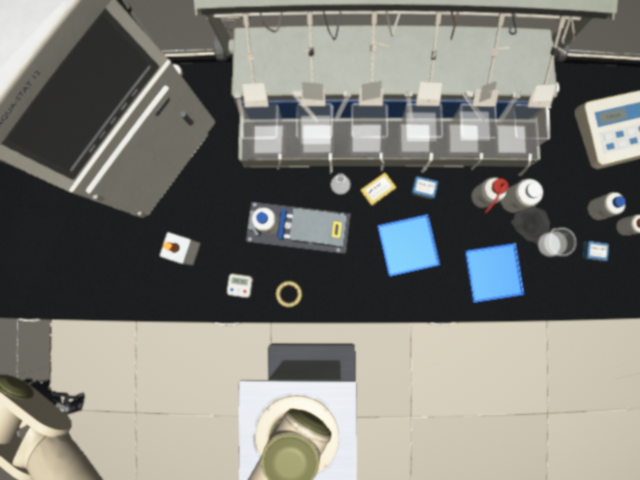

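The scene view shows the rod in its stand at about (182,200), the bottle and clamp at (270,215)–(320,240) and the trays at (395,283) and (492,327). In the top view the clamp spans (250–350, 205–250) with its slot on the right at (337,230), the stand is at (180,248), and the tray farthest left is at (408,245).

```bash
cat > h.py <<'E'
from rig import *
import numpy as np, cv2
from scipy.spatial.transform import Rotation as R
def cam(n,save=None):
    d=get_image(n)
    if save: cv2.imwrite(f"pics/{save}.png",d["frame"][:,:,::-1])
    d["R"]=cv2.Rodrigues(np.array(d["rvec"],float))[0]; d["t"]=np.array(d["tvec"],float).ravel()
    d["dist"]=np.array([d["k1"],0,0,0,0.]); d["C"]=-d["R"].T@d["t"]; return d
def ray(d,uv):
    uv=np.array(uv,float).reshape(-1,1,2)
    p=cv2.undistortPoints(uv,d["K"],d["dist"],None,None).reshape(-1,2)
    r=np.c_[p,np.ones(len(p))]@d["R"]   # world dirs with depth 1
    return r
def plane(d,uv,z):
    r=ray(d,uv); return d["C"]+r*((z-d["C"][2])/r[:,2])[:,None]
def proj(d,P):
    return cv2.projectPoints(np.array(P,float).reshape(-1,3),np.array(d["rvec"],float),d["t"],d["K"],d["dist"])[0].reshape(-1,2)
def tri(d1,u1,d2,u2):
    a=ray(d1,u1)[0];b=ray(d2,u2)[0]
    A=np.c_[a,-b];s=np.linalg.lstsq(A,d2["C"]-d1["C"],rcond=None)[0]
    p=d1["C"]+a*s[0];q=d2["C"]+b*s[1];return (p+q)/2,np.linalg.norm(p-q)
def mask(d,lo,hi,roi=None):
    h=cv2.cvtColor(d["frame"],cv2.COLOR_RGB2HSV); m=cv2.inRange(h,np.array(lo),np.array(hi))
    if roi:
        k=np.zeros_like(m);x0,y0,x1,y1=roi;k[y0:y1,x0:x1]=1;m=m*k
    return m
def blobs(m,amin=8):
    n,_,st,c=cv2.connectedComponentsWithStats(m); return [(st[i,4],st[i,:4].tolist(),c[i].round(2).tolist()) for i in range(1,n) if st[i,4]>=amin]
def crop(d,roi,name,s=5):
    x0,y0,x1,y1=roi;cv2.imwrite(f"pics/{name}.png",cv2.resize(d["frame"][y0:y1,x0:x1,::-1],None,fx=s,fy=s,interpolation=cv2.INTER_CUBIC))
E
python3 - <<'E'
from h import *
t=cam("top");s=cam("scene")
crop(t,(230,190,380,265),"t_clamp");crop(t,(140,220,220,275),"t_stand",8);crop(s,(230,180,360,270),"s_clamp",6);crop(s,(150,165,220,250),"s_stand",7)
print("yel top",blobs(mask(t,(20,120,120),(35,255,255),(315,205,355,260))),"scene",blobs(mask(s,(20,120,120),(35,255,255),(300,215,350,260))))
print("orange top",blobs(mask(t,(3,120,80),(18,255,255),(140,220,220,275))),"scene",blobs(mask(s,(3,120,80),(18,255,255),(150,165,220,220))))
print("blue top",blobs(mask(t,(95,120,60),(125,255,255),(230,190,540,310))))
E
```

```text
yel top [(np.int32(56), [333, 222, 8, 15], [336.21, 229.23])] scene [(np.int32(53), [321, 231, 14, 11], [326.94, 235.81])]
orange top [(np.int32(63), [162, 243, 16, 8], [170.86, 246.56])] scene [(np.int32(146), [177, 180, 9, 22], [181.52, 190.61])]
blue top [(np.int32(9), [412, 190, 4, 3], [413.11, 191.22]), (np.int32(9), [431, 195, 4, 3], [432.89, 196.11]), (np.int32(150), [278, 209, 8, 30], [281.6, 223.57]), (np.int32(74), [257, 213, 10, 10], [261.51, 217.31]), (np.int32(3001), [376, 213, 65, 64], [408.21, 244.88]), (np.int32(2960), [464, 242, 61, 62], [494.12, 272.43])]
```

View pics/t_clamp.png

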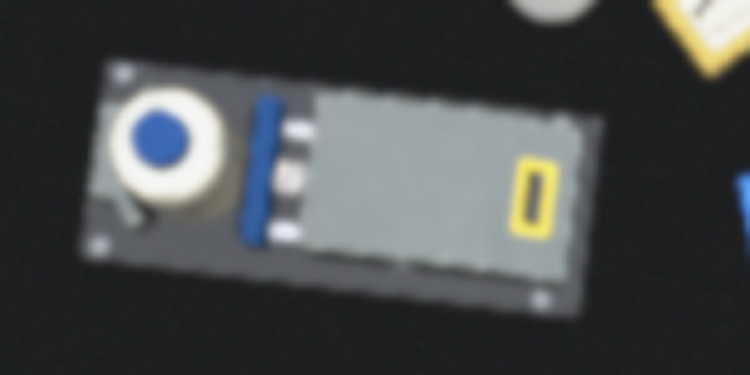

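View pics/t_stand.png

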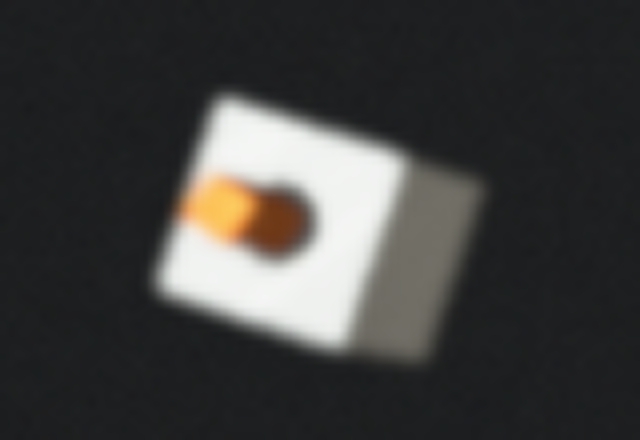

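View pics/s_clamp.png

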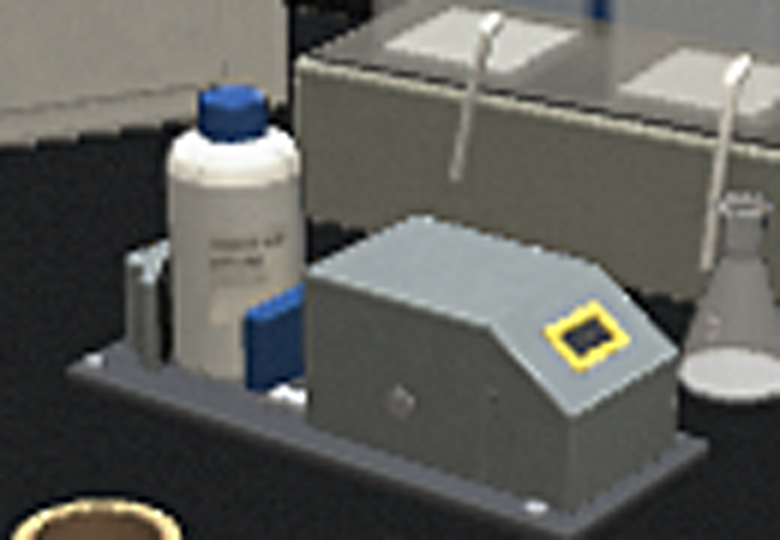

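View pics/s_stand.png

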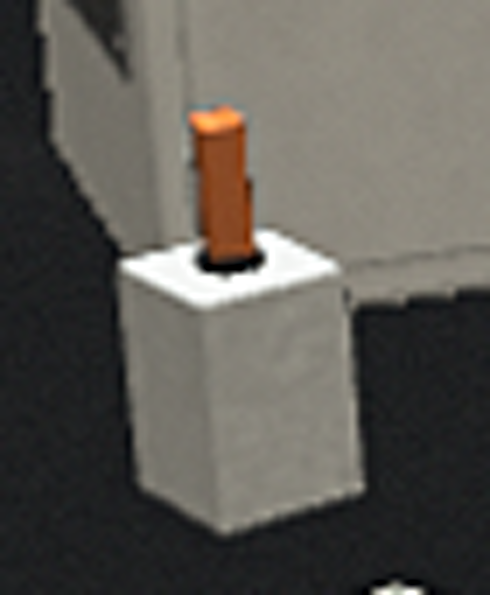

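```bash
python3 - <<'E'
from h import *
np.set_printoptions(precision=4,suppress=True)
t=cam("top");s=cam("scene")
f=lambda x,y,s_,x0,y0:((x+.5)/s_-.5+x0,(y+.5)/s_-.5+y0)
# slot rim
def rimc(d,roi):
    m=mask(d,(18,100,90),(36,255,255),roi); c=max(cv2.findContours(m,cv2.RETR_EXTERNAL,cv2.CHAIN_APPROX_NONE)[0],key=len)
    r=cv2.minAreaRect(c); return np.array(r[0]),r
ut,rt=rimc(t,(315,205,355,260)); us,rs=rimc(s,(300,215,350,260))
print("rim",rt,rs)
slot,e=tri(t,ut,s,us);print("slot tri",slot,e,"plane.069:",plane(t,ut,.069),plane(s,us,.069))
# base plate
pl=plane(t,[f(*p,5,230,190) for p in[(108,60),(603,118),(577,317),(80,260)]],.01)
print("plate",pl,"ctr",pl.mean(0))
for a,b in((0,1),(3,2),(0,3),(1,2)):
    v=pl[a]-pl[b];print(np.linalg.norm(v),np.degrees(np.arctan2(v[1],v[0])))
# cap
mt=mask(t,(95,120,60),(125,255,255),(250,205,272,228));ms=mask(s,(95,120,60),(125,255,255),(255,185,285,215))
print("cap",blobs(mt),plane(t,blobs(mt)[0][2],.124),blobs(ms))
# rod handle
for d,roi,n in((t,(140,220,220,275),"t"),(s,(150,165,220,225),"s")):
    m=mask(d,(3,120,60),(18,255,255),roi);print(n,blobs(m))
# stand top quad
g=cv2.cvtColor(t["frame"],cv2.COLOR_RGB2GRAY);k=np.zeros_like(g);k[220:275,140:220]=1
q=np.array([f(*p,8,140,220) for p in[(217,93),(408,155),(347,352),(155,292)]])
Q=plane(t,q,.095);print("stand top",Q,Q.mean(0))
for a,b in((0,1),(3,2),(0,3),(1,2)):
    v=Q[a]-Q[b];print(np.linalg.norm(v),np.degrees(np.arctan2(v[1],v[0])))
q2=np.array([f(*p,7,150,165) for p in[(118,262),(207,305),(343,267),(262,232)]])
Q=plane(s,q2,.095);print("stand top s",Q,Q.mean(0))
# handle top from t crop: quad
print("handle top t",plane(t,[f(222,209,8,140,220)],.151),"s",plane(s,[f(217,120,7,150,165)],.151))
m=mask(t,(95,120,60),(125,255,255),(370,205,445,280));c=max(cv2.findContours(m,cv2.RETR_EXTERNAL,cv2.CHAIN_APPROX_NONE)[0],key=len)
r=cv2.minAreaRect(c);print("tray",r,plane(t,[r[0]],.014),plane(t,cv2.boxPoints(r),.014))
E
```

```text
rim ((336.16925048828125, 229.14617919921875), (7.318049430847168, 14.388028144836426), 7.125016689300537) ((327.0000305175781, 235.50003051757812), (10.606600761413574, 9.192388534545898), 45.0)
slot tri [ 0.5564 -0.1088  0.0679] 0.0014796645748733441 plane.069: [[ 0.5566 -0.1095  0.069 ]] [[ 0.5537 -0.1093  0.069 ]]
plate [[ 0.641   0.1252  0.01  ]
 [ 0.6071 -0.1477  0.01  ]
 [ 0.4981 -0.133   0.01  ]
 [ 0.5301  0.1392  0.01  ]] ctr [ 0.5691 -0.0041  0.01  ]
0.27501847026371246 82.92636538021253
0.27401338698547195 83.28995135273968
0.11177631490976471 -7.175269621902058
0.11004396434439002 -7.703064038807967
cap [(np.int32(73), [257, 213, 10, 10], [261.56, 217.36])] [[0.581  0.0782 0.124 ]] [(np.int32(83), [263, 195, 11, 9], [268.23, 198.53])]
t [(np.int32(63), [162, 243, 16, 8], [170.86, 246.56])]
s [(np.int32(146), [177, 180, 9, 22], [181.52, 190.61])]
stand top [[0.5504 0.3329 0.095 ]
 [0.5299 0.2682 0.095 ]
 [0.4659 0.2871 0.095 ]
 [0.4854 0.352  0.095 ]] [0.5079 0.3101 0.095 ]
0.06786795919005806 72.34244078264402
0.06779410229522904 73.31618840796155
0.06784117317004587 -16.380214178895045
0.06668750774354529 -16.42999744067823
stand top s [[0.483  0.3475 0.095 ]
 [0.4642 0.2853 0.095 ]
 [0.5229 0.2683 0.095 ]
 [0.5383 0.3225 0.095 ]] [0.5021 0.3059 0.095 ]
handle top t [[0.5078 0.3107 0.151 ]] s [[0.5095 0.314  0.151 ]]
tray ((408.27313232421875, 244.80160522460938), (55.05067825317383, 54.962032318115234), 77.19573211669922) [[ 0.5195 -0.3047  0.014 ]] [[ 0.5765 -0.216   0.014 ]
 [ 0.6096 -0.3631  0.014 ]
 [ 0.4627 -0.3935  0.014 ]
 [ 0.4305 -0.2475  0.014 ]]
```

```bash
python3 - <<'E'
from h import *
t=cam("top");s=cam("scene")
crop(t,(155,232,189,262),"t_h",20);crop(s,(170,174,195,208),"s_h",17)
E
```

```text
(no output)
```

View pics/t_h.png

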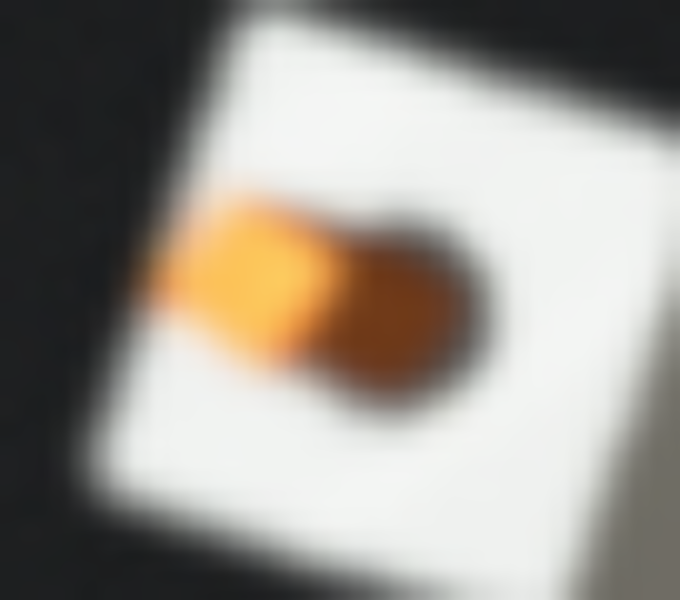

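View pics/s_h.png

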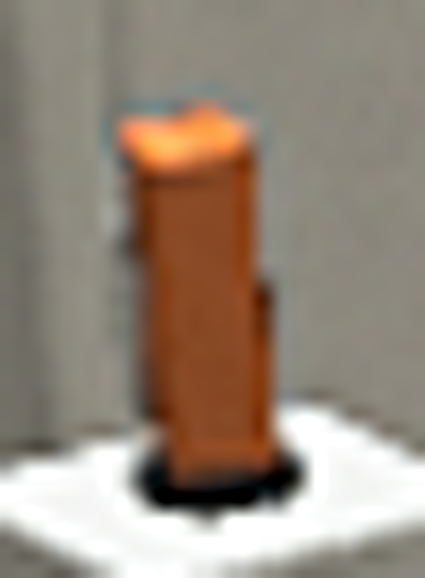

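```bash
python3 - <<'E'
from h import *
np.set_printoptions(precision=4,suppress=True)
t=cam("top");s=cam("scene")
f=lambda x,y,s_,x0,y0:((x+.5)/s_-.5+x0,(y+.5)/s_-.5+y0)
for d,pts,a in((s,[(120,125),(150,165),(250,140),(205,105)],(17,170,174)),(t,[(240,190),(345,265),(270,370),(165,290)],(20,155,232))):
    P=plane(d,[f(*p,*a) for p in pts],.151);print(P,P.mean(0))
    for i in range(4):
        v=P[(i+1)%4]-P[i];print(np.linalg.norm(v)*1e3,np.degrees(np.arctan2(v[1],v[0]))%90)
# color-based for brighter top (top view)
h=cv2.cvtColor(t["frame"],cv2.COLOR_RGB2HSV)[236:256,158:184]
print(h[...,2]*(h[...,1]>100)*(h[...,0]<25))
# depth of handle top + stand top
print(t["depth"][240:256,160:184:2])
E
```

```text
[[0.5097 0.3282 0.151 ]
 [0.4963 0.3101 0.151 ]
 [0.5142 0.3052 0.151 ]
 [0.5246 0.3237 0.151 ]] [0.5112 0.3168 0.151 ]
22.536450462380376 53.728492250790225
18.484877547296783 74.70943195300086
21.272053815186784 60.616624495902805
15.60053780282452 73.20179001867245
[[0.5195 0.313  0.151 ]
 [0.5101 0.2992 0.151 ]
 [0.497  0.3086 0.151 ]
 [0.507  0.3224 0.151 ]] [0.5084 0.3108 0.151 ]
16.707926256545832 55.67664087073548
16.065033857952532 54.5709976700233
17.081277025870214 54.078034044099944
15.600204139263163 53.19053398317601
[[  0   0   0   0   0   0   0   0   0   0   0   0   0   0   0   0   0   0
    0   0   0   0   0   0   0   0]
 [  0   0   0   0   0   0   0   0   0   0   0   0   0   0   0   0   0   0
    0   0   0   0   0   0   0   0]
 [  0   0   0   0   0   0   0   0   0   0   0   0   0   0   0   0   0   0
    0   0   0   0   0   0   0   0]
 [  0   0   0   0   0   0   0   0   0   0   0   0   0   0   0   0   0   0
    0   0   0   0   0   0   0   0]
 [  0   0   0   0   0   0   0   0   0   0   0   0   0   0   0   0   0   0
    0   0   0   0   0   0   0   0]
 [  0   0   0   0 
[... 2336 characters left out ...]
3916 1.2986 1.2356 1.2321 1.2381 1.2549 1.2611 1.2776 1.2875
  1.2947 1.2955]
 [1.3935 1.3966 1.2914 1.2372 1.2342 1.2411 1.2575 1.2686 1.2798 1.2907
  1.2957 1.2969]
 [1.3926 1.2936 1.296  1.2961 1.2355 1.2452 1.2607 1.2738 1.2929 1.2903
  1.2948 1.2929]
 [1.3892 1.2947 1.2953 1.298  1.2949 1.2555 1.2647 1.2795 1.2922 1.2898
  1.2919 1.2931]
 [1.3916 1.2931 1.2969 1.2916 1.2972 1.2932 1.2914 1.2909 1.2889 1.298
  1.2922 1.2992]
 [1.3903 1.2977 1.2934 1.2989 1.2899 1.2916 1.2953 1.2949 1.2956 1.2968
  1.2917 1.2951]
 [1.3871 1.2987 1.2898 1.2952 1.2926 1.2958 1.2936 1.2975 1.2924 1.2881
  1.2909 1.2908]
 [1.2952 1.2952 1.292  1.2943 1.2925 1.2968 1.2966 1.2998 1.2958 1.2908
  1.2926 1.2932]]
```

```bash
cat >> h.py <<'E'
def cloud(d):
    v,u=np.nonzero(d["depth"]>0); r=ray(d,np.c_[u,v]); return d["C"]+r*d["depth"][v,u][:,None]
def plan(P,Rt=None,st=None):
    st=st or observe(); Ro=np.array(st["tool_rot"]);p=np.array(st["position"])
    if Rt is None: Rt=Ro
    w=R.from_matrix(Ro.T@Rt).as_rotvec(degrees=True)/8
    print("turn units(tool)",w.round(2),"shift before turn",(Ro.T@(P-p)/.05).round(3),"shift after turn",(Rt.T@(P-p)/.05).round(3))
def st():
    s=observe();print(s["time_s"],"pos",np.round(s["position"],4),"q",np.round(s["q"],1),"F",np.round(s["ft_force"],1),"w",round(s["grip_width"],4));return s
def down(yaw):  # tool y along yaw, z down
    a=np.radians(yaw);y=np.array([np.cos(a),np.sin(a),0]);z=np.array([0,0,-1.]);return np.c_[np.cross(y,z),y,z]
E
python3 - <<'E'
from h import *
np.set_printoptions(precision=3,suppress=True)
for n in("top","scene"):
    P=cloud(cam(n)); print(n)
    for ph in range(0,360,15):
        c=np.array([.508,.311]);d=P[:,:2]-c;r=np.hypot(*d.T);a=np.degrees(np.arctan2(d[:,1],d[:,0]))%360
        k=(abs(a-ph)<7.5)&(P[:,2]>.04)&(r>.05)&(P[:,2]<.5)&(r<.35)
        if k.sum()>3: print(ph,np.sort(r[k])[2].round(3),P[k][np.argsort(r[k])[2]])
Rt=down(54.5);plan(np.array([.508,.311,.231]),Rt);plan(np.array([.508,.311,.231]),down(-125.5))
E
```

```text
top
0 0.192 [0.698 0.336 0.292]
15 0.155 [0.652 0.37  0.14 ]
30 0.138 [0.62  0.392 0.116]
45 0.128 [0.598 0.402 0.101]
60 0.148 [0.598 0.429 0.393]
135 0.347 [0.233 0.523 0.476]
150 0.335 [0.219 0.479 0.478]
165 0.348 [0.185 0.44  0.47 ]
270 0.268 [0.541 0.045 0.052]
285 0.195 [0.568 0.125 0.053]
300 0.208 [0.589 0.119 0.057]
315 0.294 [0.739 0.13  0.043]
330 0.287 [0.741 0.143 0.049]
345 0.276 [0.782 0.273 0.154]
scene
0 0.184 [0.69  0.335 0.259]
15 0.15 [0.647 0.368 0.311]
30 0.132 [0.614 0.39  0.32 ]
45 0.126 [0.592 0.405 0.324]
60 0.141 [0.594 0.423 0.229]
150 0.338 [0.211 0.474 0.5  ]
270 0.27 [0.54  0.043 0.051]
285 0.195 [0.559 0.123 0.052]
315 0.289 [0.735 0.132 0.047]
330 0.284 [0.737 0.144 0.075]
345 0.269 [0.774 0.274 0.229]
turn units(tool) [0.  0.  2.3] shift before turn [-7.888 -2.072  0.007] shift after turn [-8.138  0.529  0.007]
turn units(tool) [ -0.    0.  -20.2] shift before turn [-7.888 -2.072  0.007] shift after turn [ 8.138 -0.529  0.007]
```

```bash
python3 -m pendant '[85,0,0,0,0,0,0.767, 85,0,0,0,0,0,0.767, 85,0,0,0,0,0,0.767, 85,-0.5,0.03,0,0,0,0, 85,-0.95,0.06,0,0,0,0, 85,-0.95,0.06,0,0,0,0, 85,-0.95,0.06,0,0,0,0, 85,-0.95,0.06,0,0,0,0, 85,-0.95,0.06,0,0,0,0, 85,-0.95,0.06,0,0,0,0, 85,-0.95,0.06,0,0,0,0, 85,-0.95,0.06,0,0,0,0]' 40
python3 - <<'E'
from h import *
st();plan(np.array([.5085,.312,.110]),down(54.5))
E
```

```text
time_s: 1.8
position: [0.5075, 0.3102, 0.2314]
tool_rot: [[-0.814, 0.58, 0.0], [0.58, 0.814, 0.0], [-0.0, 0.0, -1.0]]
ft_force: [0.1, 1.2, -0.5]
grip_width: 0.0849
1.8 pos [0.5075 0.3102 0.2314] q [ 20.   26.4  66.8   0.   86.8 -34.5] F [ 0.1  1.2 -0.5] w 0.0849
turn units(tool) [0. 0. 0.] shift before turn [0.005 0.04  2.429] shift after turn [0.005 0.041 2.429]
```

```bash
python3 -m pendant '[85,0.005,0.04,0.8,0,0,0, 85,0,0,0.8,0,0,0, 85,0,0,0.6,0,0,0, 85,0,0,0.23,0,0,0, 85,0,0,0,0,0,0, 30,0,0,0,0,0,0, 0,0,0,0,0,0,0, 0,0,0,0,0,0,0, 0,0,0,0,0,0,0, 0,0,0,0,0,0,0, 0,0,0,0,0,0,0]' 60
python3 - <<'E'
from h import *
st();t=cam("top","t1");s=cam("scene");crop(s,(130,120,260,250),"s1",5)
E
```

```text
time_s: 2.9
position: [0.5071, 0.3134, 0.1105]
tool_rot: [[-0.814, 0.58, 0.001], [0.58, 0.814, 0.0], [-0.001, 0.001, -1.0]]
ft_force: [-0.8, -0.2, 5.2]
grip_width: 0.0174
2.9 pos [0.5071 0.3134 0.1105] q [ 20.3  32.5  77.2   0.   70.3 -34.2] F [-0.8 -0.2  5.2] w 0.0174
```

View pics/s1.png

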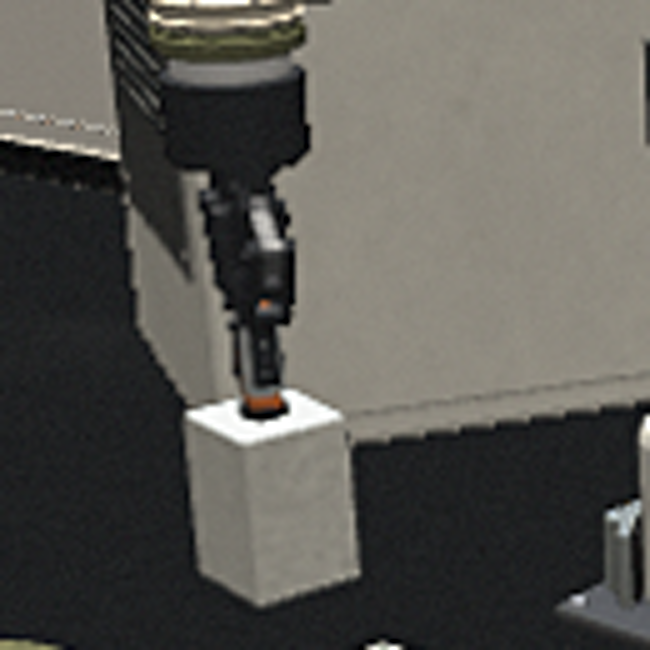

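```bash
python3 -m pendant '[0,0,0,0,0,0,0, 0,0,0,-0.3,0,0,0, 0,0,0,-0.6,0,0,0, 0,0,0,-0.8,0,0,0, 0,0,0,-0.8,0,0,0, 0,0,0,-0.7,0,0,0, 0,0,0,0,0,0,0]' 90
python3 - <<'E'
from h import *
np.set_printoptions(precision=4,suppress=True)
s0=st();t=cam("top","t2");s=cam("scene","s2full");crop(s,(150,60,230,220),"s2",5)
p=proj(s,s0["position"]);tip=s0["position"]+np.array(s0["tool_rot"])[:,2]*.0955;print(p,proj(s,tip),proj(t,tip))
# plans for insertion pre-pose
a=np.radians(82.9);xd=np.array([np.cos(a),np.sin(a),0])
d=.574*xd+np.array([0,0,-.819]);d/=np.linalg.norm(d)
ax=np.cross([0,0,-1],d);ax/=np.linalg.norm(ax)
Rt=R.from_rotvec(ax*np.radians(35)).as_matrix()@down(54.5)
print(Rt,d);S=np.array([.5563,-.1087,.069])
tcp=S-d*(.0955+.03);print("tcp",tcp);plan(tcp,Rt)
E
```

```text
time_s: 3.7
position: [0.5081, 0.3138, 0.2747]
tool_rot: [[-0.814, 0.58, 0.008], [0.58, 0.814, 0.003], [-0.005, 0.007, -1.0]]
ft_force: [-0.2, -0.1, -2.1]
grip_width: 0.0168
3.7 pos [0.5081 0.3138 0.2747] q [ 20.4  25.1  61.9  -0.   92.5 -34.2] F [-0.2 -0.1 -2.1] w 0.0168
[[176.0993 136.3478]] [[179.4643 171.6725]] [[162.1266 244.2903]]
[[-0.8247  0.561   0.0709]
 [ 0.4953  0.6563  0.5692]
 [ 0.2728  0.5045 -0.8192]] [ 0.0709  0.5695 -0.8189]
tcp [ 0.5474 -0.1802  0.1718]
turn units(tool) [-3.85  2.08  0.  ] shift before turn [-6.387 -7.567  1.957] shift after turn [-6.091 -7.009 -3.957]
```

View pics/s2.png

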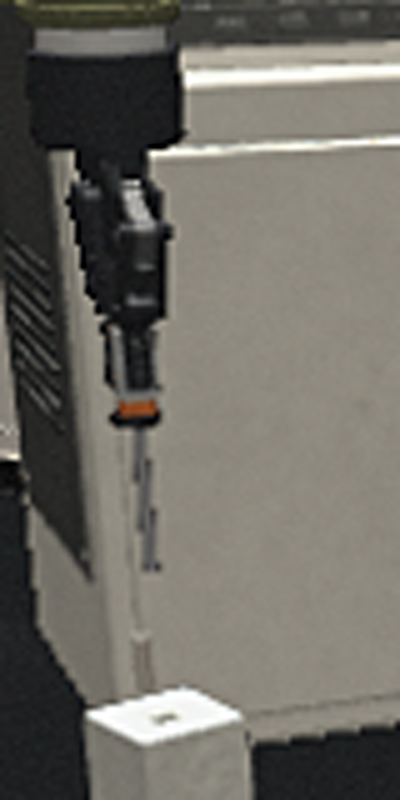

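```bash
python3 -m pendant '[0,-0.3,-0.35,0,0,0,0, 0,-0.58,-0.69,0,0,0,0, 0,-0.58,-0.69,0,0,0,0, 0,-0.58,-0.69,0,0,0,0, 0,-0.58,-0.69,0,0,0,0, 0,-0.58,-0.69,0,0,0,0, 0,-0.58,-0.69,0,0,0,0, 0,-0.58,-0.69,0,0,0,0, 0,-0.58,-0.69,0,0,0,0, 0,-0.58,-0.69,0,0,0,0, 0,-0.58,-0.69,0,0,0,0, 0,-0.3,-0.35,0,0,0,0]'
python3 -m pendant '[0,0,0,0,-0.3,0.162,0, 0,0,0,0,-0.6,0.324,0, 0,0,0,0,-0.6,0.324,0, 0,0,0,0,-0.6,0.324,0, 0,0,0,0,-0.6,0.324,0, 0,0,0,0,-0.6,0.324,0, 0,0,0,0,-0.55,0.3,0, 0,0,0,0,0,0,0]'
cat > tgt.py <<'E'
from h import *
a=np.radians(82.9);xd=np.array([np.cos(a),np.sin(a),0])
d=.574*xd+np.array([0,0,-.819]);d/=np.linalg.norm(d)
ax=np.cross([0,0,-1],d);ax/=np.linalg.norm(ax)
Rt=R.from_rotvec(ax*np.radians(35)).as_matrix()@down(54.5)
S=np.array([.5563,-.1087,.069])
u=.819*xd+np.array([0,0,.574])
E
python3 - <<'E'
from tgt import *
st();plan(S-d*(.0955+.03),Rt)
E
```

```text
time_s: 5.0
position: [0.5464, -0.1851, 0.2674]
tool_rot: [[-0.813, 0.583, -0.004], [0.583, 0.813, 0.001], [0.004, -0.001, -1.0]]
ft_force: [0.2, 0.4, -0.5]
grip_width: 0.0172
time_s: 5.8
position: [0.5464, -0.183, 0.2667]
tool_rot: [[-0.822, 0.565, 0.068], [0.496, 0.653, 0.573], [0.279, 0.505, -0.817]]
ft_force: [-1.1, 0.4, -2.0]
grip_width: 0.0173
5.8 pos [ 0.5464 -0.183   0.2667] q [-42.9  29.8  62.9  29.3 107.6 -93.2] F [-1.1  0.4 -2. ] w 0.0173
turn units(tool) [ 0.02 -0.04 -0.04] shift before turn [-0.518 -0.911  1.584] shift after turn [-0.506 -0.91   1.589]
```

```bash
python3 -m pendant '[0,-0.1,-0.2,0.35,0,0,0, 0,-0.15,-0.25,0.45,0,0,0, 0,-0.15,-0.25,0.45,0.02,-0.04,-0.04, 0,-0.11,-0.21,0.34,0,0,0, 0,0,0,0,0,0,0, 0,0,0,0,0,0,0, 0,0,0,0,0,0,0]'
python3 - <<'E'
from tgt import *
np.set_printoptions(precision=4,suppress=True)
s0=st();plan(S-d*(.0955+.03),Rt)
t=cam("top");s=cam("scene");crop(t,(300,190,360,250),"t3",10);crop(s,(290,165,370,255),"s3",6)
Z=np.array(s0["tool_rot"])[:,2]
for n,c,x0,y0,k in(("t",t,300,190,10),("s",s,290,165,6)):
    for nm,P in(("tip",s0["position"]+Z*.0955),("slot",S),("collar",s0["position"]+Z*.0155)):
        print(n,nm,proj(c,P)[0],((proj(c,P)[0]-[x0,y0]+.5)*k-.5))
E
```

```text
time_s: 6.5
position: [0.5487, -0.1793, 0.1759]
tool_rot: [[-0.828, 0.555, 0.075], [0.494, 0.662, 0.563], [0.263, 0.503, -0.823]]
ft_force: [0.3, -0.2, -0.8]
grip_width: 0.0171
6.5 pos [ 0.5487 -0.1793  0.1759] q [-42.4  33.6  71.3  27.9  95.9 -99.5] F [ 0.3 -0.2 -0.8] w 0.0171
turn units(tool) [-0.03  0.05  0.05] shift before turn [-0.009 -0.068  0.056] shift after turn [-0.01  -0.068  0.056]
t tip [342.4005 228.1746] [428.505  386.2465]
t slot [335.8807 229.2641] [363.3066 397.1406]
t collar [361.211  227.4118] [616.6102 378.6179]
s tip [333.6093 225.9277] [264.1559 368.0661]
s slot [327.2598 235.0825] [226.0589 422.9949]
s collar [350.6071 204.5888] [366.1427 240.0329]
```

View pics/t3.png

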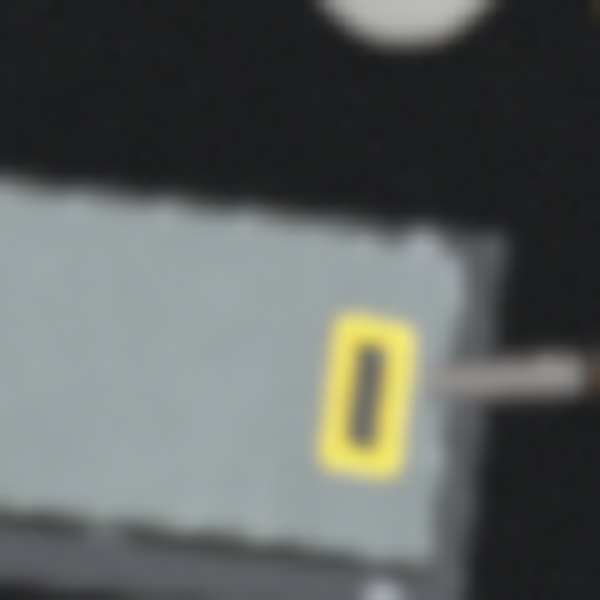

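View pics/s3.png

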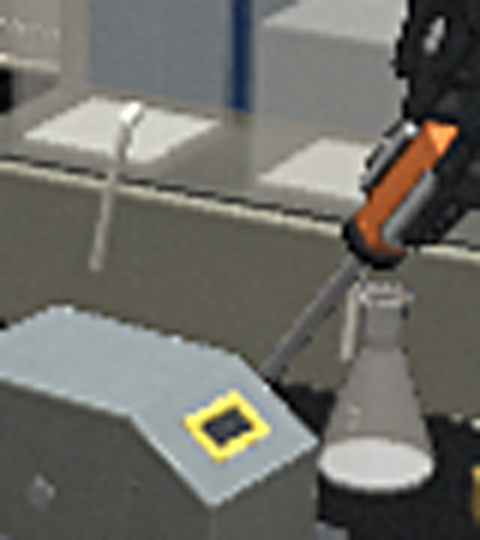

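```bash
python3 - <<'E'
from tgt import *
t=cam("top");s=cam("scene");crop(t,(325,210,367,245),"t4",16);crop(s,(315,190,360,245),"s4",13)
E
```

```text
(no output)
```

View pics/t4.png

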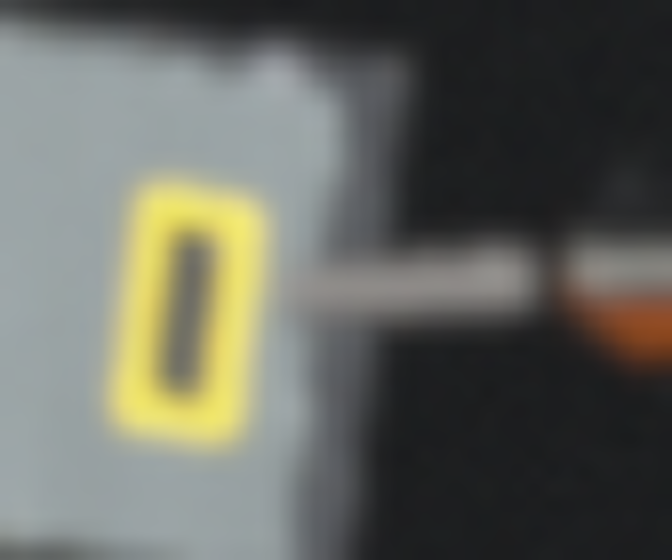

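View pics/s4.png

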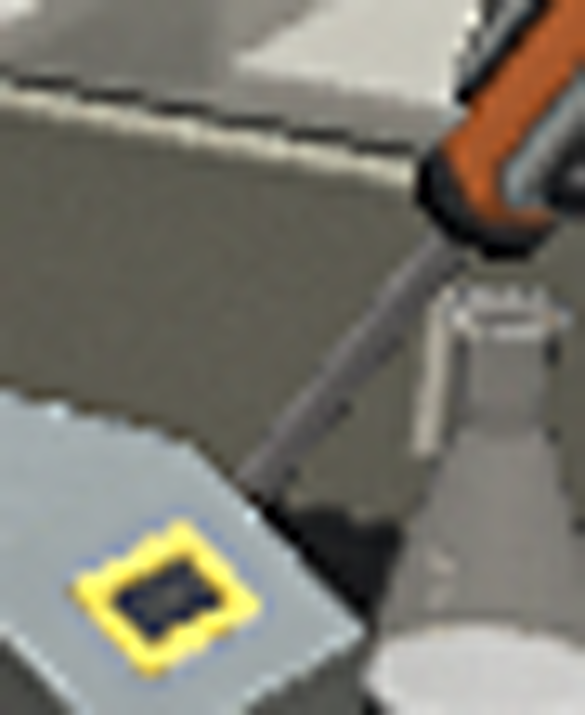

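```bash
cat > rel.py <<'E'
from tgt import *
np.set_printoptions(precision=4,suppress=True)
f=lambda x,y,s_,x0,y0:((x+.5)/s_-.5+x0,(y+.5)/s_-.5+y0)
def rel(t,s,ts,ss,tl,sl,tip=None):
    "slot px t,s ; line px pairs"
    Sm,e=tri(t,ts,s,ss)
    a=ray(t,tl);n1=np.cross(a[0],a[1]);b=ray(s,sl);n2=np.cross(b[0],b[1])
    D=np.cross(n1,n2);D/=np.linalg.norm(D);D*=np.sign(D@d)
    P=np.linalg.lstsq(np.array([n1,n2,D]),np.array([n1@t["C"],n2@s["C"],D@S]),rcond=None)[0]
    n=np.cross(xd,[0,0,1]);y=np.array([-xd[1],xd[0],0])
    k=((Sm-P)@d)/(D@d);H=P+D*k
    print("slot",Sm,e,"rod dir",D,"hit-slot: up-slope mm",(H-Sm)@u*1e3,"clamp y mm",(H-Sm)@y*1e3)
    print("dir err deg: in u",np.degrees(D@u),"in y",np.degrees(D@y))
    return Sm,P,D
E
python3 - <<'E'
from rel import *
s0=st();t=cam("top");s=cam("scene")
A=(16,325,210);B=(13,315,190)
Sm,P,D=rel(t,s,f(189,314.5,*A),f(167,598,*B),[f(530,277,*A),f(300,287,*A)],[f(440,252,*B),f(263,487,*B)])
print("tip",tri(t,f(285,287,*A),s,f(263,487,*B)),"model tip",s0["position"]+np.array(s0["tool_rot"])[:,2]*.0955,"measured tool z",np.array(s0["tool_rot"])[:,2])
Z=np.array(s0["tool_rot"])[:,2];H=s0["position"]+Z*((Sm-s0["position"])@d)/(Z@d);print("model hit-slot",(H-Sm)@u*1e3,(H-Sm)@np.array([-xd[1],xd[0],0])*1e3)
E
```

```text
6.7 pos [ 0.5485 -0.1793  0.1755] q [-42.4  33.6  71.4  28.   95.9 -99.5] F [-0.4  0.1 -1.5] w 0.0169
slot [ 0.5564 -0.1095  0.0679] 0.0008807101556953008 rod dir [ 0.0763  0.5435 -0.836 ] hit-slot: up-slope mm -0.534621152881216 clamp y mm -4.072300678304344
dir err deg: in u -1.7432568570816356 in y -0.490878169881333
tip (array([ 0.5585, -0.1263,  0.0936]), np.float64(0.00206437842244642)) model tip [ 0.5556 -0.1255  0.0969] measured tool z [ 0.0744  0.5639 -0.8225]
model hit-slot 3.379405719511985 -1.2628278055855562
```

```bash
python3 - <<'E'
from rel import *
s0=observe();y=np.array([-xd[1],xd[0],0])
v=y*.0035+u*.0005+d*.02
print(np.array(s0["tool_rot"]).T@v/.05)
E
```

```text
[ 0.0689 -0.0227  0.3997]
```

```bash
python3 -m pendant '[0,0.03,-0.01,0.1,0,0,0, 0,0.04,-0.01,0.15,0,0,0, 0,0,0,0.15,0,0,0, 0,0,0,0,0,0,0, 0,0,0,0,0,0,0, 0,0,0,0,0,0,0]'
python3 - <<'E'
from tgt import *
st()
t=cam("top");s=cam("scene");crop(t,(325,210,367,245),"t5",16);crop(s,(315,190,360,245),"s5",13)
E
```

```text
time_s: 7.4
position: [0.5465, -0.167, 0.1589]
tool_rot: [[-0.828, 0.556, 0.074], [0.494, 0.661, 0.565], [0.265, 0.504, -0.822]]
ft_force: [0.8, -0.3, -0.9]
grip_width: 0.0169
7.4 pos [ 0.5465 -0.167   0.1589] q [ -41.7   33.9   74.    28.1   93.  -100.2] F [ 0.8 -0.3 -0.9] w 0.0169
```

View pics/t5.png

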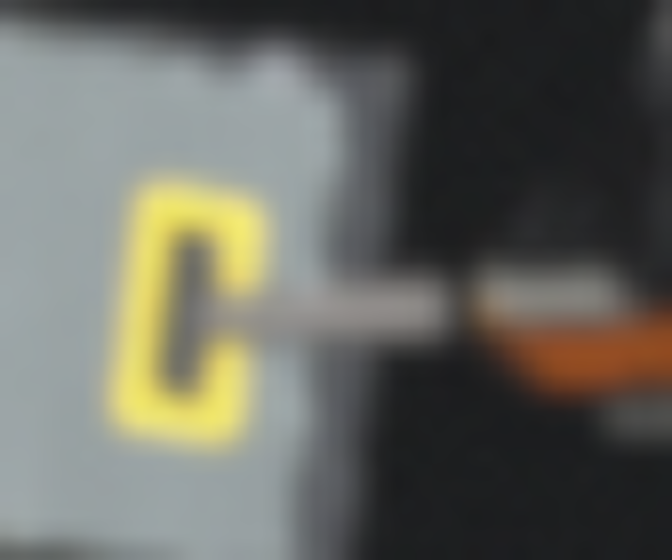

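View pics/s5.png

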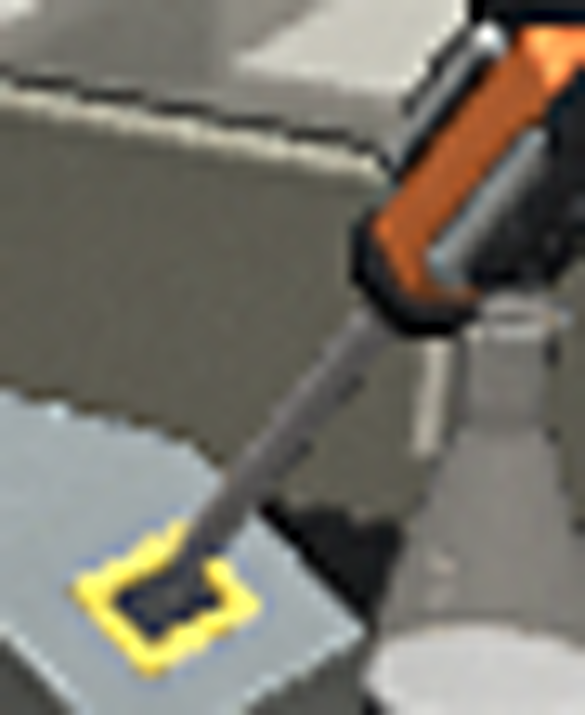

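```bash
python3 - <<'E'
from rel import *
s0=st();t=cam("top");s=cam("scene")
A=(16,325,210);B=(13,315,190)
Sm,P,D=rel(t,s,f(189,314.5,*A),f(167,598,*B),[f(430,307,*A),f(240,313,*A)],[f(367,337,*B),f(205,558,*B)])
tip,e=tri(t,f(208,313,*A),s,f(205,558,*B));y=np.array([-xd[1],xd[0],0])
print("tip",tip,e,"rel slot d,u,y",[(tip-Sm)@k*1e3 for k in(d,u,y)])
E
```

```text
7.5 pos [ 0.5464 -0.167   0.1589] q [ -41.7   33.9   74.    28.1   93.  -100.2] F [-0.2 -0.2 -1.7] w 0.0167
slot [ 0.5564 -0.1095  0.0679] 0.0008807101556953008 rod dir [ 0.0812  0.5354 -0.8407] hit-slot: up-slope mm -0.9285155559571939 clamp y mm -0.35469498394156845
dir err deg: in u -2.2442522692786793 in y -0.8242524475759615
tip [ 0.5566 -0.1147  0.0772] 0.0036828005917071047 rel slot d,u,y [np.float64(-10.529466719634044), np.float64(1.1736473090329544), np.float64(-0.8557468208265698)]
```

```bash
python3 -m pendant '[0,0,0,0.1,0,0,0, 0,0,0,0.1,0,0,0, 0,0,0,0.06,0,0,0, 0,0,0,0,0,0,0]'
python3 - <<'E'
from tgt import *
s0=st();print("F along d,u",np.array(s0["ft_force"])@d,np.array(s0["ft_force"])@u)
E
python3 -m pendant '[0,0,0,0.06,0,0,0, 0,0,0,0.06,0,0,0, 0,0,0,0,0,0,0]'
python3 - <<'E'
from tgt import *
s0=st();print("F along d,u",np.array(s0["ft_force"])@d,np.array(s0["ft_force"])@u)
t=cam("top");s=cam("scene");crop(t,(325,210,367,245),"t6",12);crop(s,(315,190,360,245),"s6",11)
E
```

```text
time_s: 8.0
position: [0.5471, -0.1591, 0.1476]
tool_rot: [[-0.828, 0.556, 0.073], [0.494, 0.661, 0.565], [0.267, 0.504, -0.822]]
ft_force: [0.2, -0.3, -1.6]
grip_width: 0.0169
8.0 pos [ 0.5471 -0.1591  0.1476] q [ -41.1   34.3   75.3   28.3   91.3 -100.5] F [ 0.2 -0.3 -1.6] w 0.0169
F along d,u 1.189074490850108 -1.1611479439332557
time_s: 8.3
position: [0.5476, -0.1558, 0.1428]
tool_rot: [[-0.828, 0.556, 0.073], [0.494, 0.661, 0.565], [0.266, 0.504, -0.822]]
ft_force: [-0.5, -0.3, -1.8]
grip_width: 0.0169
8.3 pos [ 0.5476 -0.1558  0.1428] q [ -40.8   34.5   75.9   28.4   90.5 -100.7] F [-0.5 -0.3 -1.8] w 0.0169
F along d,u 1.3234037385829975 -1.3074522565115074
```

View pics/s6.png

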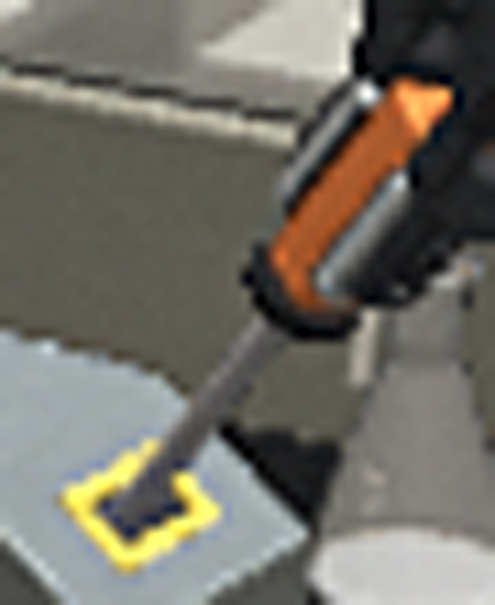

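View pics/t6.png

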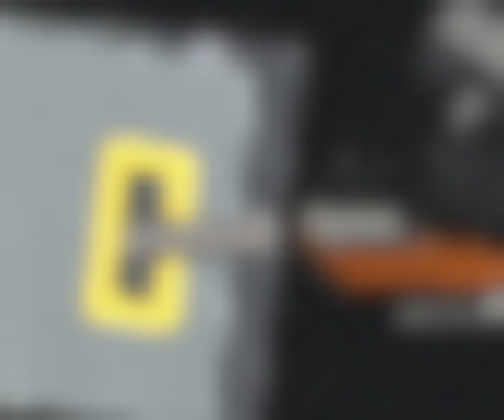

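```bash
python3 -m pendant '[0,0,0,0.1,0,0,0, 0,0,0,0.1,0,0,0, 0,0,0,0.1,0,0,0, 0,0,0,0.1,0,0,0, 0,0,0,0.1,0,0,0, 0,0,0,0,0,0,0]'
python3 - <<'E'
from tgt import *
s0=st();print("F along d,u",np.array(s0["ft_force"])@d,np.array(s0["ft_force"])@u,"depth est",95.5-(S-s0["position"])@d*1e3)
E
```

```text
time_s: 9.0
position: [0.5494, -0.1414, 0.122]
tool_rot: [[-0.828, 0.556, 0.073], [0.494, 0.661, 0.565], [0.267, 0.504, -0.822]]
ft_force: [-0.0, 0.4, 0.1]
grip_width: 0.0164
9.0 pos [ 0.5494 -0.1414  0.122 ] q [ -39.6   35.4   78.1   28.8   87.2 -101.2] F [-0.   0.4  0.1] w 0.0164
F along d,u 0.1576485028508212 0.31465603633886646 depth est 32.95677305971495
```

```bash
python3 -m pendant '[0,0,0,0.08,0,0,0, 0,0,0,0.08,0,0,0, 0,0,0,0,0,0,0]'
python3 - <<'E'
from tgt import *
s0=st();print("F along d,u",np.array(s0["ft_force"])@d,np.array(s0["ft_force"])@u,"depth est",95.5-(S-s0["position"])@d*1e3)
E
python3 -m pendant '[0,0,0,0.06,0,0,0, 0,0,0,0,0,0,0]'
python3 - <<'E'
from tgt import *
s0=st();print("F along d,u",np.array(s0["ft_force"])@d,np.array(s0["ft_force"])@u,"depth est",95.5-(S-s0["position"])@d*1e3)
E
python3 -m pendant '[0,0,0,0.06,0,0,0, 0,0,0,0,0,0,0]'
python3 - <<'E'
from tgt import *
s0=st();print("F along d,u",np.array(s0["ft_force"])@d,np.array(s0["ft_force"])@u,"depth est",95.5-(S-s0["position"])@d*1e3)
E
```

```text
time_s: 9.3
position: [0.5502, -0.1374, 0.1158]
tool_rot: [[-0.828, 0.556, 0.074], [0.494, 0.661, 0.565], [0.266, 0.504, -0.822]]
ft_force: [-0.5, -0.5, -1.2]
grip_width: 0.0169
9.3 pos [ 0.5502 -0.1374  0.1158] q [ -39.3   35.7   78.7   29.    86.2 -101.4] F [-0.5 -0.5 -1.2] w 0.0169
F along d,u 0.6769642785490535 -1.171310033682417 depth est 40.415440415226584
time_s: 9.5
position: [0.5505, -0.1367, 0.1136]
tool_rot: [[-0.828, 0.556, 0.074], [0.495, 0.662, 0.563], [0.264, 0.503, -0.823]]
ft_force: [-0.2, -3.4, 1.2]
grip_width: 0.0171
9.5 pos [ 0.5505 -0.1367  0.1136] q [ -39.2   35.8   78.9   29.    85.8 -101.5] F [-0.2 -3.4  1.2] w 0.0171
F along d,u -2.9909927234470066 -2.1080216248315695 depth est 42.63303044955437
time_s: 9.7
position: [0.5509, -0.1347, 0.111]
tool_rot: [[-0.828, 0.556, 0.075], [0.495, 0.661, 0.564], [0.264, 0.503, -0.823]]
ft_force: [0.7, -4.7, 0.2]
grip_width: 0.017
9.7 pos [ 0.5509 -0.1347  0.111 ] q [ -39.    35.9   79.2   29.1   85.4 -101.5] F [ 0.7 -4.7  0.2] w 0.017
F along d,u -2.7882794649709646 -3.6721783614282324 depth est 45.91939043911278
```

```bash
python3 -m pendant '[0,0,0,0.06,0,0,0, 0,0,0,0,0,0,0]'
python3 - <<'E'
from tgt import *
s0=st();print("F along d,u",np.array(s0["ft_force"])@d,np.array(s0["ft_force"])@u,"depth est",95.5-(S-s0["position"])@d*1e3)
E
python3 -m pendant '[0,0,0,0.04,0,0,0, 0,0,0,0,0,0,0, 0,0,0,0,0,0,0]'
python3 - <<'E'
from tgt import *
s0=st();print("F along d,u",np.array(s0["ft_force"])@d,np.array(s0["ft_force"])@u,"depth est",95.5-(S-s0["position"])@d*1e3)
t=cam("top");s=cam("scene");crop(t,(230,190,380,265),"t7",5);crop(s,(230,180,360,270),"s7",6)
E
```

```text
time_s: 9.9
position: [0.5511, -0.1331, 0.1085]
tool_rot: [[-0.828, 0.556, 0.075], [0.495, 0.661, 0.563], [0.264, 0.503, -0.823]]
ft_force: [-0.2, -5.7, 0.6]
grip_width: 0.017
9.9 pos [ 0.5511 -0.1331  0.1085] q [ -38.9   36.1   79.4   29.2   85.  -101.6] F [-0.2 -5.7  0.6] w 0.017
F along d,u -3.721068642001031 -4.3472032499624005 depth est 48.901281942734684
time_s: 10.2
position: [0.5514, -0.1327, 0.1077]
tool_rot: [[-0.828, 0.556, 0.076], [0.496, 0.662, 0.562], [0.263, 0.503, -0.824]]
ft_force: [-2.2, -9.3, 6.8]
grip_width: 0.0169
10.2 pos [ 0.5514 -0.1327  0.1077] q [ -38.8   36.1   79.5   29.2   84.8 -101.7] F [-2.2 -9.3  6.8] w 0.0169
F along d,u -11.050954637138435 -3.899180317618579 depth est 49.80526745367487
```

View pics/t7.png

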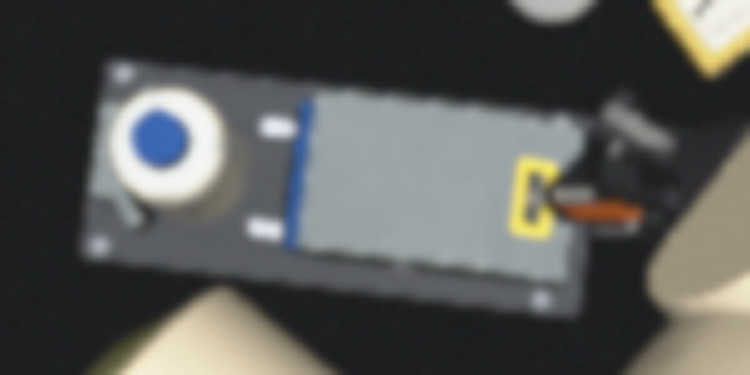

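View pics/s7.png

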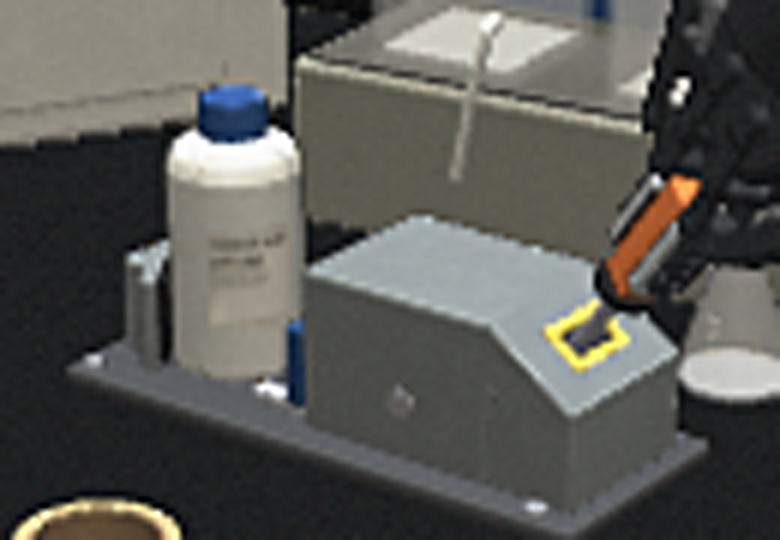

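```bash
python3 -m pendant '[0,0,0,0,0,0,0, 0,0,0,0,0,0,0, 0,0,0,0,0,0,0, 0,0,0,0,0,0,0, 0,0,0,0,0,0,0, 0,0,0,0,0,0,0, 0,0,0,0,0,0,0, 0,0,0,0,0,0,0]'
python3 - <<'E'
from tgt import *
s0=st();print("F along d,u",np.array(s0["ft_force"])@d,np.array(s0["ft_force"])@u,"depth est",95.5-(S-s0["position"])@d*1e3)
t=cam("top");print(blobs(mask(t,(95,100,50),(125,255,255),(275,195,300,245))))
crop(t,(230,190,380,265),"t8",5)
b=blobs(mask(t,(95,100,50),(125,255,255),(275,195,300,245)))[0][2];P=plane(t,b,.055)
print(P,"clamp x of jaw",(P[0]-S)@xd-.095)
E
```

```text
time_s: 11.1
position: [0.5514, -0.1327, 0.1076]
tool_rot: [[-0.828, 0.556, 0.076], [0.496, 0.662, 0.562], [0.263, 0.503, -0.824]]
ft_force: [-1.7, -9.2, 6.1]
grip_width: 0.017
11.1 pos [ 0.5514 -0.1327  0.1076] q [ -38.8   36.1   79.5   29.2   84.8 -101.7] F [-1.7 -9.2  6.1] w 0.017
F along d,u -10.385500189424956 -4.119100701659283 depth est 49.82010831823912
[(np.int32(72), [287, 210, 5, 30], [288.96, 224.99])]
[[0.56980798 0.01555976 0.055     ]] clamp x of jaw 0.02997653866312737
```

View pics/t8.png

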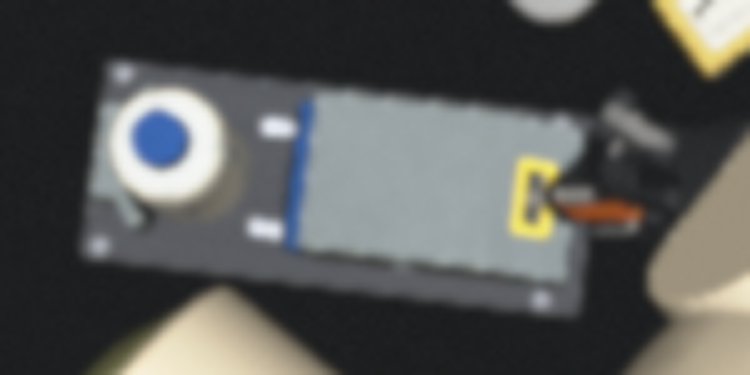

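```bash
python3 -m pendant '[0,0,0,-0.1,0,0,0, 0,0,0,-0.2,0,0,0, 0,0,0,-0.3,0,0,0, 0,0,0,-0.3,0,0,0, 0,0,0,-0.3,0,0,0, 0,0,0,-0.3,0,0,0, 0,0,0,-0.3,0,0,0, 0,0.13,0.25,-0.41,0,0,0, 0,0.2,0.38,-0.6,0,0,0, 0,0.2,0.38,-0.6,0,0,0, 0,0,0,0,0,0,0]'
python3 - <<'E'
from tgt import *
s0=st();plan(np.array([.5071,.3134,.275]),down(54.5))
t=cam("top");print(blobs(mask(t,(95,100,50),(125,255,255),(275,195,300,245))));s=cam("scene","s9")
E
```

```text
time_s: 12.25
position: [0.5452, -0.1812, 0.2844]
tool_rot: [[-0.83, 0.552, 0.078], [0.495, 0.664, 0.561], [0.258, 0.504, -0.824]]
ft_force: [0.8, 0.0, -1.0]
grip_width: 0.0169
12.25 pos [ 0.5452 -0.1812  0.2844] q [-42.8  28.5  61.9  29.4 108.5 -93. ] F [ 0.8  0.  -1. ] w 0.0169
turn units(tool) [ 3.83 -1.98  0.06] shift before turn [5.476 6.052 5.645] shift after turn [6.364 7.612 0.189]
[(np.int32(73), [287, 210, 5, 30], [288.93, 225.34])]
```

View pics/s9.png

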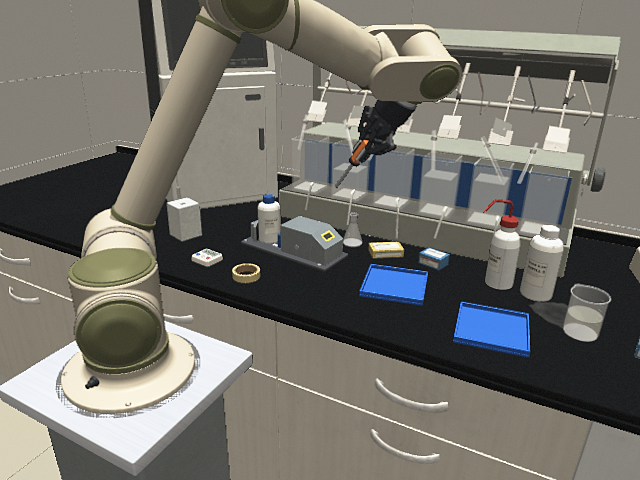

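```bash
python3 -m pendant '[0,0,0,0,0.4,-0.2,0, 0,0,0,0,0.6,-0.31,0.01, 0,0,0,0,0.6,-0.31,0.01, 0,0,0,0,0.6,-0.31,0.01, 0,0,0,0,0.6,-0.31,0.01, 0,0,0,0,0.6,-0.31,0.01, 0,0,0,0,0.43,-0.23,0, 0,0,0,0,0,0,0]'
python3 -m pendant '[0,0.3,0.36,0,0,0,0, 0,0.58,0.69,0,0,0,0, 0,0.58,0.69,0,0,0,0, 0,0.58,0.69,0,0,0,0, 0,0.58,0.69,0,0,0,0, 0,0.58,0.69,0,0,0,0, 0,0.58,0.69,0,0,0,0, 0,0.58,0.69,0,0,0,0, 0,0.58,0.69,0,0,0,0, 0,0.58,0.69,0,0,0,0, 0,0.58,0.69,0,0,0,0, 0,0.26,0.31,0,0,0,0]'
python3 - <<'E'
from tgt import *
st();plan(np.array([.5071,.3134,.215]),down(54.5))
E
```

```text
time_s: 13.15
position: [0.5443, -0.1794, 0.2784]
tool_rot: [[-0.816, 0.578, -0.008], [0.578, 0.816, 0.006], [0.01, 0.0, -1.0]]
ft_force: [0.3, -0.4, -1.3]
grip_width: 0.0173
time_s: 14.35
position: [0.5043, 0.3145, 0.2807]
tool_rot: [[-0.816, 0.578, -0.01], [0.578, 0.816, 0.006], [0.012, -0.001, -1.0]]
ft_force: [-0.1, -0.5, -1.5]
grip_width: 0.0175
14.35 pos [0.5043 0.3145 0.2807] q [ 20.3  25.   61.1   0.5  94.4 -34.3] F [-0.1 -0.5 -1.5] w 0.0175
turn units(tool) [-0.01 -0.08  0.02] shift before turn [-0.075  0.015  1.312] shift after turn [-0.059  0.014  1.313]
```

```bash
python3 -m pendant '[0,-0.06,0.015,0.3,-0.01,-0.08,0.02, 0,0,0,0.5,0,0,0, 0,0,0,0.4,0,0,0, 0,0,0,0.1,0,0,0, 0,0,0,0,0,0,0, 0,0,0,0,0,0,0]'
python3 - <<'E'
from tgt import *
s0=st();plan(np.array([.5071,.3134,.1105]),down(54.5));print(np.array(s0["tool_rot"])[:,2])
t=cam("top");s=cam("scene");crop(t,(140,220,220,275),"t10",9);crop(s,(150,130,220,230),"s10",6)
tip=s0["position"]+np.array(s0["tool_rot"])[:,2]*.0955
print("tip s",(proj(s,tip)[0]-[150,130]+.5)*6-.5)
E
```

```text
time_s: 14.95
position: [0.5088, 0.3105, 0.2179]
tool_rot: [[-0.812, 0.583, 0.005], [0.583, 0.812, 0.0], [-0.004, 0.003, -1.0]]
ft_force: [-1.1, 0.1, -1.2]
grip_width: 0.0169
14.95 pos [0.5088 0.3105 0.2179] q [ 20.1  26.9  68.2  -0.1  84.7 -34.3] F [-1.1  0.1 -1.2] w 0.0169
turn units(tool) [ 0.02  0.03 -0.02] shift before turn [0.069 0.021 2.149] shift after turn [0.062 0.028 2.149]
[ 4.63769256e-03  2.05947859e-04 -9.99989225e-01]
tip s [197.00019847 374.50500276]
```

View pics/s10.png

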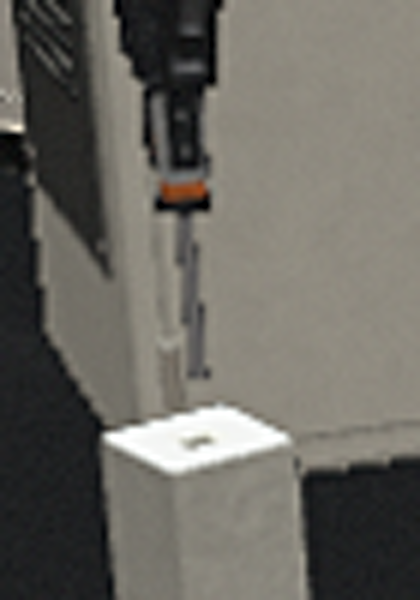

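View pics/t10.png

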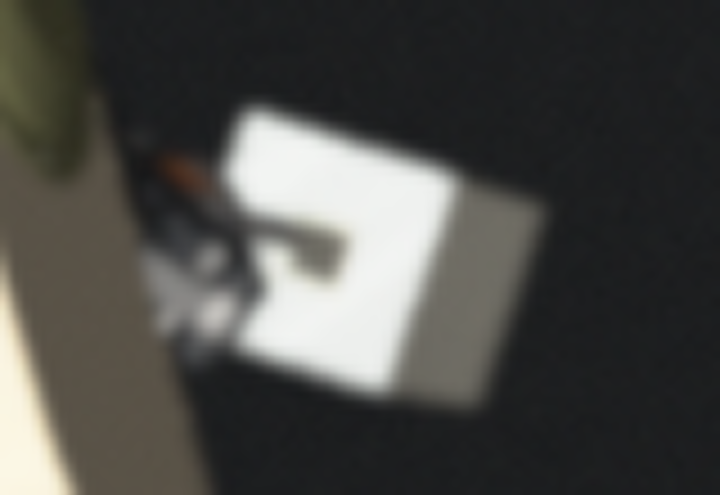

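```bash
python3 -m pendant '[0,0.07,0.02,0.15,0.02,0.03,-0.02, 0,0,0,0.1,0,0,0, 0,0,0,0,0,0,0, 0,0,0,0,0,0,0]'
python3 - <<'E'
from rel import *
s0=st();plan(np.array([.5071,.3134,.1105]),down(54.5))
t=cam("top");s=cam("scene");crop(t,(155,232,189,262),"t11",20);crop(s,(165,160,205,215),"s11",13)
c,e=tri(t,f(328,252,9,140,220),s,f(198,441,6,150,130));print("hole",c,e,plane(t,[f(328,252,9,140,220)],.095),plane(s,[f(198,441,6,150,130)],.095))
Z=np.array(s0["tool_rot"])[:,2];tip=s0["position"]+Z*.0955
print("tip s",(proj(s,tip)[0]-[165,160]+.5)*13-.5,"tip t",(proj(t,tip)[0]-[155,232]+.5)*20-.5, "below tip on stand",(proj(s,[tip[0],tip[1],.095])[0]-[165,160]+.5)*13-.5,(proj(t,[tip[0],tip[1],.095])[0]-[155,232]+.5)*20-.5)
E
```

```text
time_s: 15.45
position: [0.5061, 0.3135, 0.2046]
tool_rot: [[-0.814, 0.58, -0.001], [0.58, 0.814, -0.0], [0.001, -0.001, -1.0]]
ft_force: [-0.3, 0.3, -0.9]
grip_width: 0.017
15.45 pos [0.5061 0.3135 0.2046] q [ 20.4  27.5  69.4  -0.   83.2 -34.1] F [-0.3  0.3 -0.9] w 0.017
turn units(tool) [-0.01 -0.01  0.  ] shift before turn [-0.02   0.012  1.881] shift after turn [-0.018  0.01   1.881]
hole [0.5068 0.3092 0.0912] 0.003231400360178535 [[0.5075 0.3066 0.095 ]] [[0.4987 0.3037 0.095 ]]
tip s [216.5655 484.6041] tip t [343.1472 324.3026] below tip on stand [222.5057 547.8177] [378.3059 332.6547]
```

View pics/s11.png

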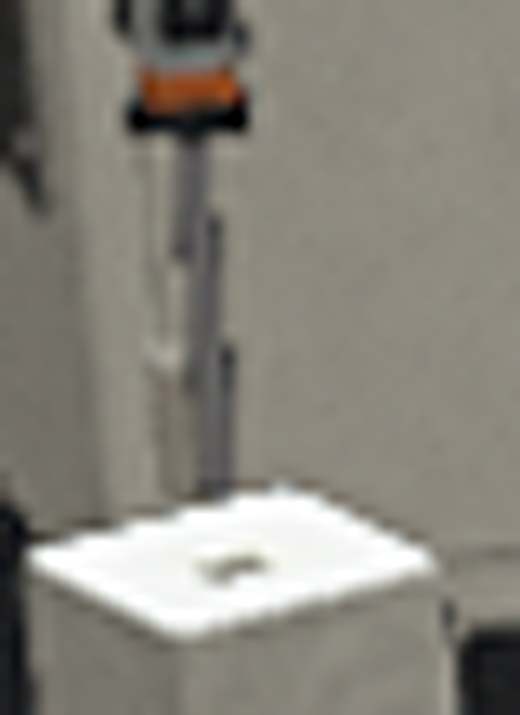

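View pics/t11.png

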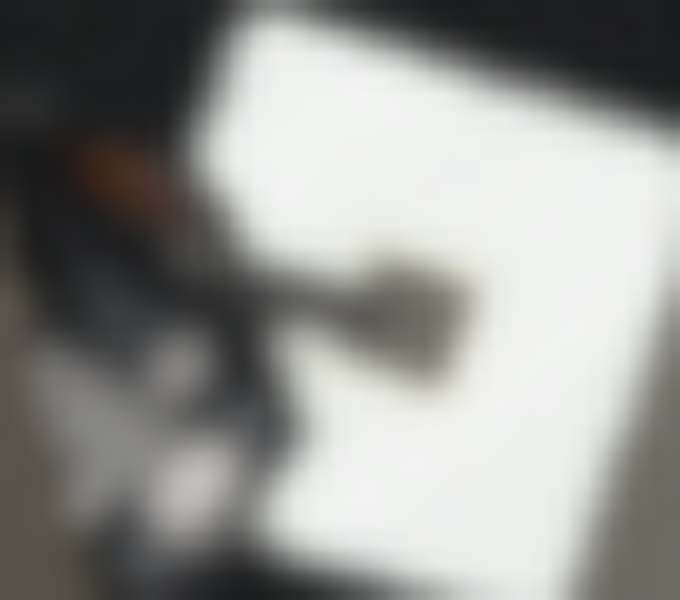

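```bash
python3 - <<'E'
from rel import *
s0=observe();t=cam("top");s=cam("scene")
A=(20,155,232);B=(13,165,160)
print("stand ctr s",plane(s,[f(232,561,*B)],.095),"hole s",plane(s,[f(233,565,*B)],.095),"landing s",plane(s,[f(221,556,*B)],.095))
print("hole t",plane(t,[f(411,318,*A)],.095))
# rod line: scene points and top points
a=ray(t,[f(300,297,*A),f(355,310,*A)]);b=ray(s,[f(193,150,*B),f(215,493,*B)])
# at known z heights: scene collar underside z & tip
for z in(.105,.109,.113): print(z,"tip s plane",plane(s,[f(215,490,*B)],z),"t(355,310)",plane(t,[f(355,310,*A)],z))
E
```

```text
stand ctr s [[0.5008 0.3063 0.095 ]] hole s [[0.499  0.3045 0.095 ]] landing s [[0.5019 0.3103 0.095 ]]
hole t [[0.5078 0.3091 0.095 ]]
0.105 tip s plane [[0.5118 0.3196 0.105 ]] t(355,310) [[0.5081 0.3133 0.105 ]]
0.109 tip s plane [[0.5033 0.3116 0.109 ]] t(355,310) [[0.5078 0.312  0.109 ]]
0.113 tip s plane [[0.4948 0.3036 0.113 ]] t(355,310) [[0.5075 0.3106 0.113 ]]
```

```bash
python3 -m pendant '[0,-0.027,-0.055,0,0,0,0, 0,0,0,0.15,0,0,0, 0,0,0,0.15,0,0,0, 0,0,0,0,0,0,0, 0,0,0,0,0,0,0]'
python3 - <<'E'
from rel import *
s0=st();t=cam("top");s=cam("scene");crop(t,(155,232,189,262),"t12",20);crop(s,(165,160,205,215),"s12",13)
E
```

```text
time_s: 16.15
position: [0.5055, 0.3104, 0.1893]
tool_rot: [[-0.814, 0.58, -0.002], [0.58, 0.814, -0.001], [0.001, -0.001, -1.0]]
ft_force: [0.9, -0.6, -0.2]
grip_width: 0.017
16.15 pos [0.5055 0.3104 0.1893] q [ 20.1  28.   71.2  -0.   80.9 -34.4] F [ 0.9 -0.6 -0.2] w 0.017
```

View pics/s12.png

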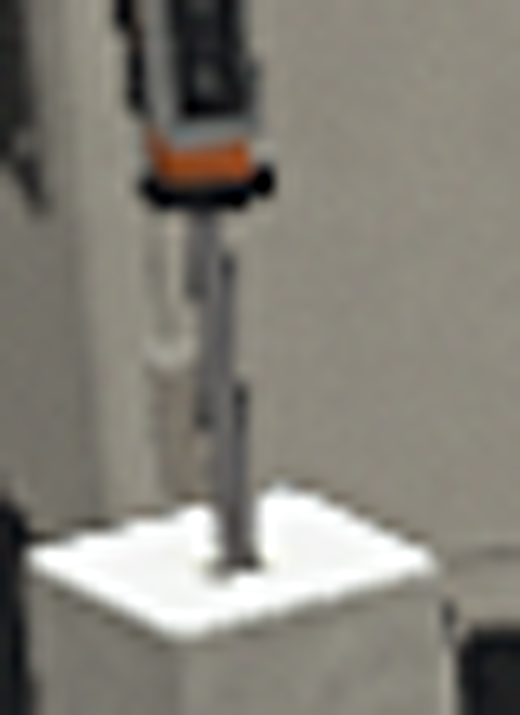

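View pics/t12.png

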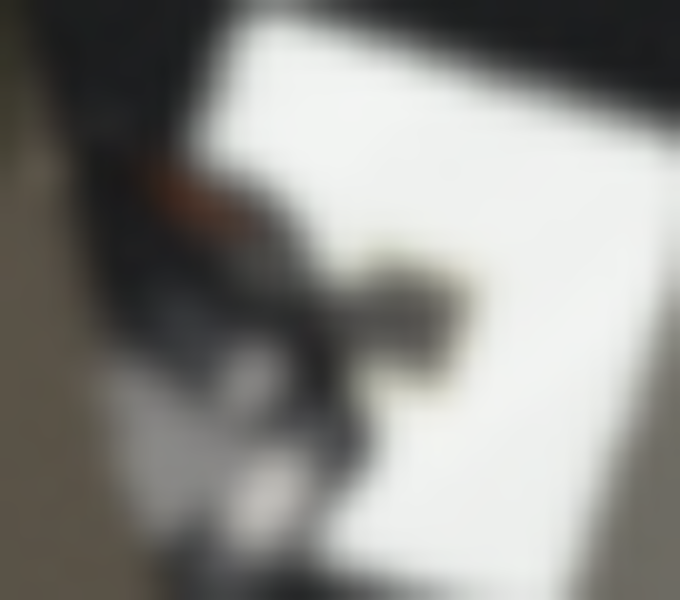

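```bash
python3 -m pendant '[0,0,0,0.1,0,0,0, 0,0,0,0.15,0,0,0, 0,0,0,0,0,0,0]'
python3 -m pendant '[0,0,0,0.2,0,0,0, 0,0,0,0.2,0,0,0, 0,0,0,0,0,0,0]'
```

```text
time_s: 16.55
position: [0.5051, 0.3102, 0.1758]
tool_rot: [[-0.814, 0.58, -0.003], [0.58, 0.814, -0.001], [0.002, -0.003, -1.0]]
ft_force: [-0.2, -0.1, -0.9]
grip_width: 0.0174
time_s: 16.85
position: [0.5048, 0.3101, 0.1553]
tool_rot: [[-0.814, 0.581, -0.004], [0.581, 0.814, -0.001], [0.002, -0.004, -1.0]]
ft_force: [0.2, -0.3, -1.1]
grip_width: 0.0168
```

```bash
python3 -m pendant '[0,0,0,0.25,0,0,0, 0,0,0,0.25,0,0,0, 0,0,0,0.2,0,0,0, 0,0,0,0.08,0,0,0, 0,0,0,0,0,0,0]'
python3 - <<'E'
from rel import *
s0=st();t=cam("top");s=cam("scene");crop(s,(165,160,205,215),"s13",10)
E
```

```text
time_s: 17.35
position: [0.5053, 0.3103, 0.1174]
tool_rot: [[-0.814, 0.58, -0.002], [0.58, 0.814, -0.001], [0.001, -0.002, -1.0]]
ft_force: [-0.4, -0.1, -0.5]
grip_width: 0.0167
17.35 pos [0.5053 0.3103 0.1174] q [ 20.1  31.9  77.1  -0.   71.2 -34.4] F [-0.4 -0.1 -0.5] w 0.0167
```

View pics/s13.png

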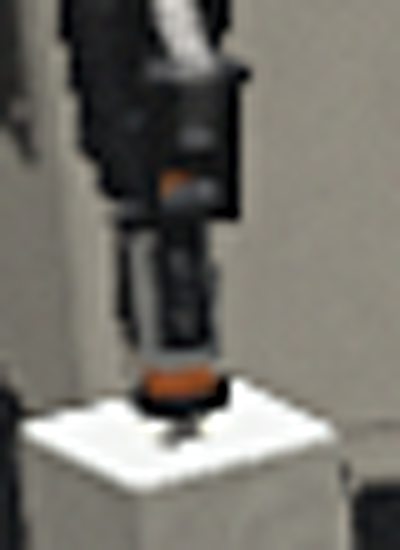

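Shaft in the hole, collar a few mm above the stand. I'll go down in small steps until it makes contact.

```bash
python3 -m pendant '[0,0,0,0.06,0,0,0, 0,0,0,0.04,0,0,0, 0,0,0,0,0,0,0]'
python3 -m pendant '[0,0,0,0.04,0,0,0, 0,0,0,0,0,0,0]'
```

```text
time_s: 17.75
position: [0.5054, 0.3104, 0.113]
tool_rot: [[-0.814, 0.58, -0.001], [0.58, 0.814, -0.0], [0.001, -0.001, -1.0]]
ft_force: [-0.2, 0.1, -0.7]
grip_width: 0.0168
time_s: 17.95
position: [0.5055, 0.3104, 0.111]
tool_rot: [[-0.814, 0.58, -0.001], [0.58, 0.814, -0.0], [0.001, -0.001, -1.0]]
ft_force: [-0.2, 0.4, -0.9]
grip_width: 0.017
```

```bash
python3 -m pendant '[0,0,0,0.03,0,0,0, 0,0,0,0,0,0,0]'
python3 -m pendant '[0,0,0,0.03,0,0,0, 0,0,0,0,0,0,0]'
```

```text
time_s: 18.15
position: [0.5056, 0.3104, 0.1106]
tool_rot: [[-0.814, 0.58, -0.0], [0.58, 0.814, -0.0], [-0.0, -0.0, -1.0]]
ft_force: [-3.0, -1.0, 5.1]
grip_width: 0.017
time_s: 18.35
position: [0.5056, 0.3105, 0.1105]
tool_rot: [[-0.814, 0.58, 0.001], [0.58, 0.814, 0.0], [-0.001, 0.001, -1.0]]
ft_force: [-5.1, -2.5, 16.2]
grip_width: 0.0169
```

```bash
python3 -m pendant '[0,0,0,-0.05,0,0,0, 40,0,0,0,0,0,0, 85,0,0,0,0,0,0, 85,0,0,0,0,0,0, 85,0,0,0,0,0,0, 85,0,0,0,0,0,0, 85,0,0,-0.2,0,0,0, 85,0,0,-0.5,0,0,0, 85,0,0,-0.8,0,0,0, 85,0,0,-0.8,0,0,0, 85,0,0,-0.7,0,0,0, 85,0,0,0,0,0,0]'
python3 - <<'E'
from tgt import *
st();B=S+.1865*xd;print(B);plan(np.array([.580,.077,.26]),down(-7.1))
s=cam("scene");t=cam("top");crop(s,(150,150,230,250),"s14",6);crop(t,(140,220,220,275),"t14",8)
E
```

```text
time_s: 19.55
position: [0.5069, 0.311, 0.2668]
tool_rot: [[-0.814, 0.58, 0.009], [0.58, 0.814, 0.003], [-0.005, 0.008, -1.0]]
ft_force: [0.1, -0.8, -0.5]
grip_width: 0.0853
19.55 pos [0.5069 0.311  0.2668] q [ 20.1  25.   63.3  -0.   91.1 -34.4] F [ 0.1 -0.8 -0.5] w 0.0853
[0.57935168 0.07636991 0.069     ]
turn units(tool) [0.07 0.   7.7 ] shift before turn [-3.906 -2.964  0.133] shift after turn [-4.464  2.029  0.135]
```

View pics/s14.png

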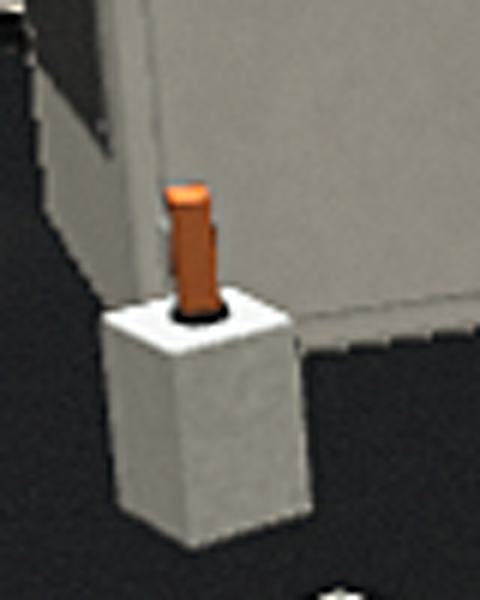

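View pics/t14.png

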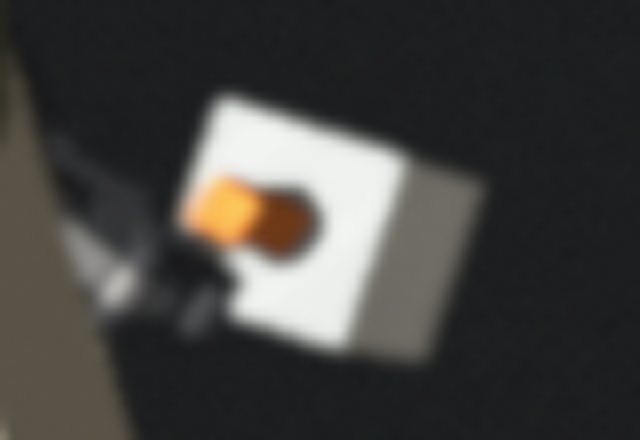

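The rod is upright in the stand with its collar down: handle at (190,250) in the scene crop and (225,210) in the top crop. Next I move to the bottle.

```bash
python3 -m pendant '[85,0,0,0,0,0,0.4, 85,0,0,0,0,0,0.85, 85,0,0,0,0,0,0.85, 85,0,0,0,0,0,0.85, 85,0,0,0,0,0,0.85, 85,0,0,0,0,0,0.85, 85,0,0,0,0,0,0.85, 85,0,0,0,0,0,0.85, 85,0,0,0,0,0,0.85, 85,0,0,0,0,0,0.5, 85,0,0,0,0,0,0]'
python3 -m pendant '[85,-0.45,0.2,0,0,0,0, 85,-0.8,0.36,0,0,0,0, 85,-0.8,0.36,0,0,0,0, 85,-0.8,0.36,0,0,0,0, 85,-0.8,0.36,0,0,0,0, 85,-0.8,0.36,0,0,0,0, 85,0,0,0,0,0,0, 85,0,0,0,0,0,0]'
python3 - <<'E'
from tgt import *
st();plan(np.array([.580,.077,.16]),down(-7.1))
s=cam("scene");t=cam("top");crop(s,(210,90,330,250),"s15",4);crop(t,(230,190,330,265),"t15",6)
E
```

```text
time_s: 20.75
position: [0.5053, 0.3103, 0.2594]
tool_rot: [[0.124, 0.992, -0.003], [0.992, -0.124, -0.001], [-0.002, -0.003, -1.0]]
ft_force: [0.1, 0.7, 0.6]
grip_width: 0.0851
time_s: 21.55
position: [0.5773, 0.0766, 0.2598]
tool_rot: [[0.123, 0.992, -0.003], [0.992, -0.123, 0.0], [-0.0, -0.003, -1.0]]
ft_force: [-0.5, -0.2, -0.3]
grip_width: 0.0852
21.55 pos [0.5773 0.0766 0.2598] q [-4.1 24.2 65.7 -0.  90.2  3. ] F [-0.5 -0.2 -0.3] w 0.0852
turn units(tool) [-0.02  0.    0.  ] shift before turn [0.014 0.057 1.996] shift after turn [0.014 0.052 1.997]
```

View pics/s15.png

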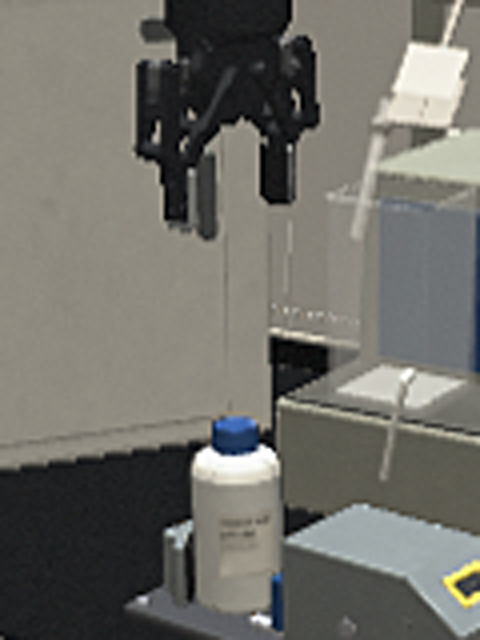

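View pics/t15.png

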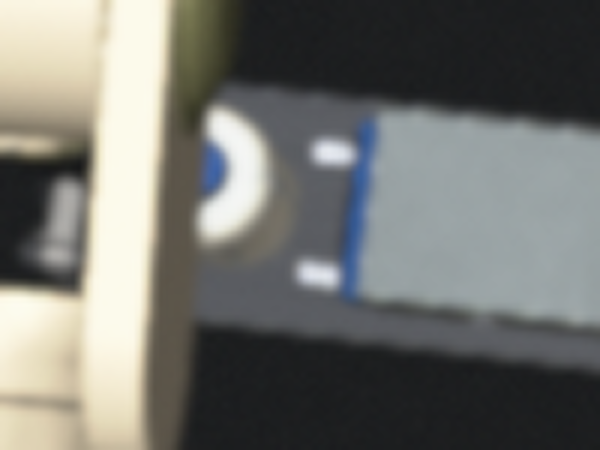

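```bash
python3 -m pendant '[85,0.014,0.052,0.3,-0.02,0,0, 85,0,0,0.7,0,0,0, 85,0,0,0.7,0,0,0, 85,0,0,0.5,0,0,0, 85,0,0,0.5,0,0,0, 85,0,0,0.3,0,0,0, 85,0,0,0,0,0,0, 85,0,0,0,0,0,0]'
python3 - <<'E'
from tgt import *
st();plan(np.array([.580,.077,.067]),down(-7.1))
s=cam("scene");crop(s,(220,120,320,250),"s16",5)
E
```

```text
time_s: 22.45
position: [0.5804, 0.0785, 0.1113]
tool_rot: [[0.122, 0.993, 0.002], [0.993, -0.122, -0.001], [-0.0, 0.002, -1.0]]
ft_force: [0.4, 0.0, 0.2]
grip_width: 0.0852
22.45 pos [0.5804 0.0785 0.1113] q [-3.9 31.5 79.  -0.  69.4  3.1] F [0.4 0.  0.2] w 0.0852
turn units(tool) [0.02 0.   0.01] shift before turn [-0.031 -0.006  0.886] shift after turn [-0.031 -0.004  0.886]
```

View pics/s16.png

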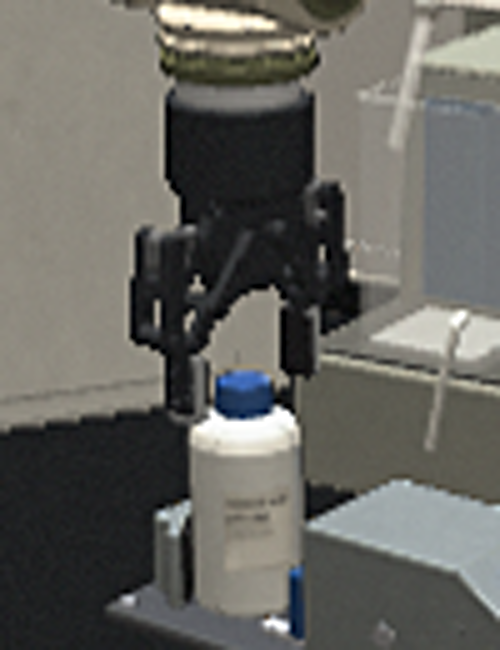

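```bash
python3 -m pendant '[85,-0.02,0,0.2,0,0,0, 85,-0.01,0,0.25,0,0,0, 85,0,0,0.25,0,0,0, 85,0,0,0.17,0,0,0, 85,0,0,0,0,0,0]'
python3 - <<'E'
from tgt import *
st()
s=cam("scene");crop(s,(220,120,320,250),"s17",5)
E
```

```text
time_s: 23.0
position: [0.5795, 0.076, 0.0655]
tool_rot: [[0.123, 0.992, -0.001], [0.992, -0.123, -0.0], [-0.001, -0.001, -1.0]]
ft_force: [-1.6, -0.3, -0.2]
grip_width: 0.085
23.0 pos [0.5795 0.076  0.0655] q [-4.1 34.6 81.9 -0.  63.5  3. ] F [-1.6 -0.3 -0.2] w 0.085
```

View pics/s17.png

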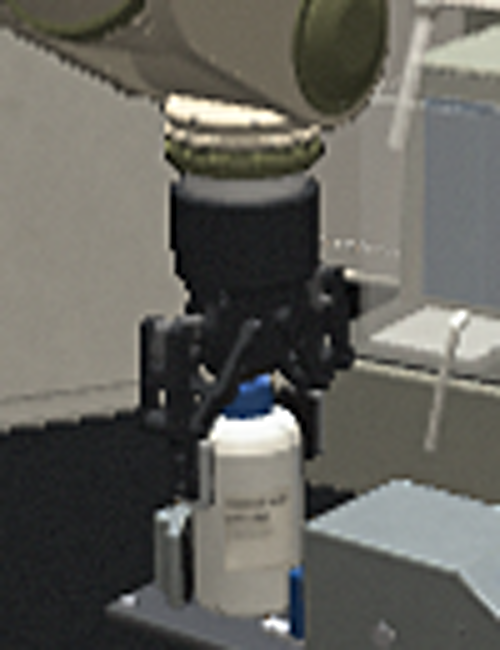

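The pads straddle the upper body of the bottle and there is no contact force. I'll close the gripper.

```bash
python3 -m pendant '[75,0,0,0,0,0,0, 65,0,0,0,0,0,0, 50,0,0,0,0,0,0, 50,0,0,0,0,0,0, 50,0,0,0,0,0,0, 50,0,0,0,0,0,0]' 35
python3 -m pendant '[50,0,0,-0.05,0,0,0, 50,0,0,-0.1,0,0,0, 50,0,0,-0.15,0,0,0, 50,0,0,0,0,0,0, 50,0,0,0,0,0,0]'
python3 - <<'E'
from tgt import *
st()
s=cam("scene");crop(s,(220,120,320,250),"s18",5)
E
```

```text
time_s: 23.65
position: [0.5803, 0.0761, 0.0679]
tool_rot: [[0.123, 0.992, 0.003], [0.992, -0.123, -0.001], [-0.0, 0.003, -1.0]]
ft_force: [-3.6, -0.4, 5.4]
grip_width: 0.0581
time_s: 24.15
position: [0.5803, 0.0761, 0.0824]
tool_rot: [[0.123, 0.992, 0.002], [0.992, -0.123, -0.001], [-0.0, 0.002, -1.0]]
ft_force: [0.2, -0.2, -2.4]
grip_width: 0.0579
24.15 pos [0.5803 0.0761 0.0824] q [-4.1 33.4 81.  -0.  65.5  3. ] F [ 0.2 -0.2 -2.4] w 0.0579
```

View pics/s18.png

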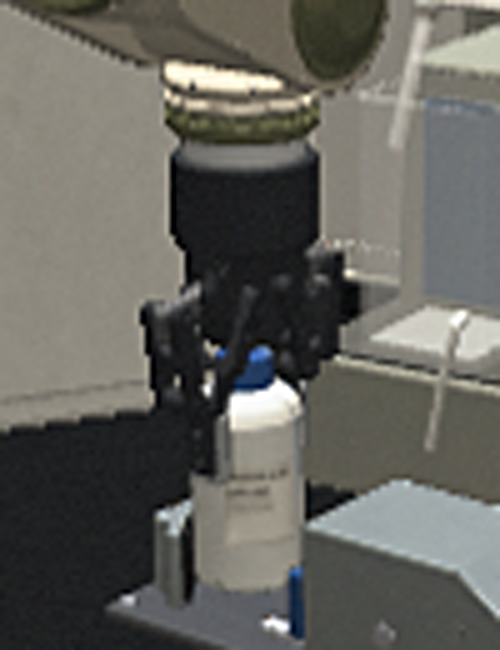

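```bash
python3 -m pendant '[50,0,0,-0.3,0,0,0, 50,0,0,-0.5,0,0,0, 50,0,0,-0.6,0,0,0, 50,0,0,-0.5,0,0,0, 50,0,0,-0.2,0,0,0, 50,0,0,0,0,0,0]'
python3 -m pendant '[50,-0.25,-0.01,0,0,0,0, 50,-0.5,-0.02,0,0,0,0, 50,-0.75,-0.024,0,0,0,0, 50,-0.8,-0.024,0,0,0,0, 50,-0.8,-0.024,0,0,0,0, 50,-0.8,-0.024,0,0,0,0, 50,-0.8,-0.024,0,0,0,0, 50,-0.8,-0.024,0,0,0,0, 50,-0.8,-0.024,0,0,0,0, 50,-0.7,-0.024,0,0,0,0, 50,-0.5,-0.02,0,0,0,0, 50,-0.2,-0.01,0,0,0,0]'
python3 - <<'E'
from tgt import *
s0=st();s=cam("scene","s19")
m=mask(s,(95,120,60),(125,255,255),(350,255,435,310));c=max(cv2.findContours(m,cv2.RETR_EXTERNAL,cv2.CHAIN_APPROX_NONE)[0],key=len)
q=cv2.approxPolyDP(cv2.convexHull(c),5,True).reshape(-1,2);print(q,plane(s,q,.014),plane(s,q,.014).mean(0))
plan(np.array([.5195,-.3047,.10]))
E
```

```text
time_s: 24.8
position: [0.5803, 0.0762, 0.1879]
tool_rot: [[0.123, 0.992, 0.004], [0.992, -0.123, -0.001], [-0.0, 0.004, -1.0]]
ft_force: [0.1, 0.4, -1.8]
grip_width: 0.0579
time_s: 26.0
position: [0.5185, -0.3069, 0.1853]
tool_rot: [[0.126, 0.992, -0.001], [0.992, -0.126, 0.001], [0.001, -0.001, -1.0]]
ft_force: [0.5, 0.1, -2.5]
grip_width: 0.0582
26.0 pos [ 0.5185 -0.3069  0.1853] q [-41.9  29.1  70.    0.   81.  -34.6] F [ 0.5  0.1 -2.5] w 0.0582
[[427 271]
 [422 305]
 [359 295]
 [371 263]] [[ 0.59824831 -0.35676022  0.014     ]
 [ 0.44053481 -0.39355708  0.014     ]
 [ 0.41299892 -0.26027989  0.014     ]
 [ 0.57072349 -0.22347641  0.014     ]] [ 0.50562638 -0.3085184   0.014     ]
turn units(tool) [0. 0. 0.] shift before turn [0.048 0.013 1.711] shift after turn [0.048 0.013 1.711]
```

View pics/s19.png

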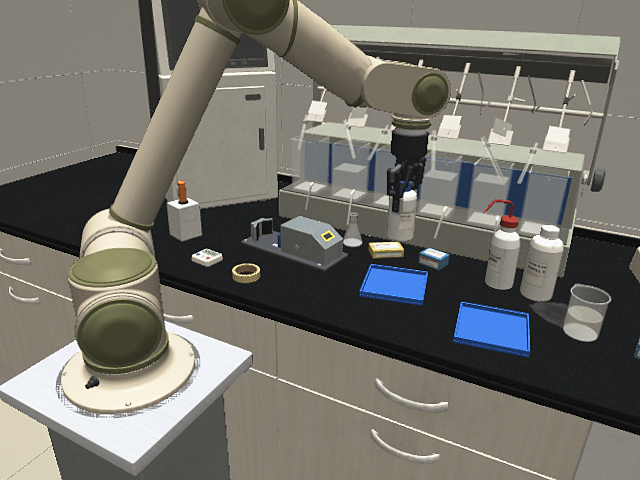

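```bash
python3 -m pendant '[50,0.03,0,0.2,0,0,0, 50,0,0,0.4,0,0,0, 50,0,0,0.5,0,0,0, 50,0,0,0.5,0,0,0, 50,0,0,0.3,0,0,0, 50,0,0,0.2,0,0,0, 50,0,0,0.1,0,0,0, 50,0,0,0,0,0,0, 50,0,0,0,0,0,0]'
python3 - <<'E'
from tgt import *
s0=st();s=cam("scene");crop(s,(340,150,460,320),"s20",4)
E
```

```text
time_s: 26.95
position: [0.5208, -0.3029, 0.078]
tool_rot: [[0.123, 0.992, 0.003], [0.992, -0.123, -0.001], [-0.001, 0.003, -1.0]]
ft_force: [0.2, 0.1, -2.0]
grip_width: 0.058
26.95 pos [ 0.5208 -0.3029  0.078 ] q [-41.4  35.1  78.3   0.   66.4 -34.4] F [ 0.2  0.1 -2. ] w 0.058
```

View pics/s20.png

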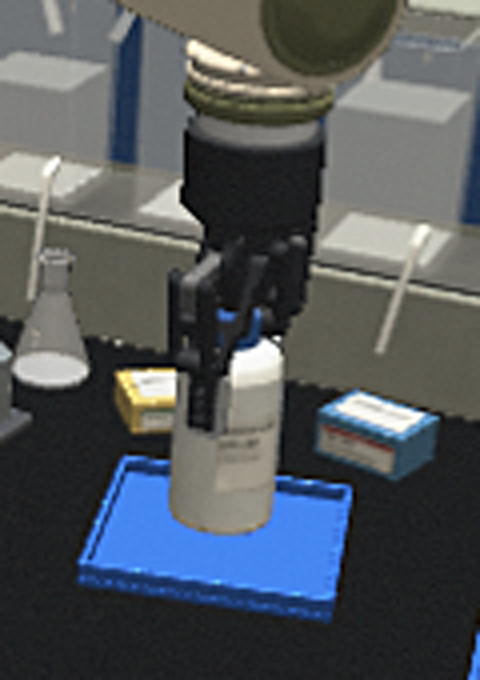

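```bash
python3 -m pendant '[50,-0.03,-0.04,0.1,0,0,0, 50,0,0,0.1,0,0,0, 50,0,0,0.06,0,0,0, 50,0,0,0,0,0,0]'
python3 -m pendant '[50,0,0,0.04,0,0,0, 50,0,0,0,0,0,0]'
python3 -m pendant '[50,0,0,0.03,0,0,0, 50,0,0,0,0,0,0]'
```

```text
time_s: 27.4
position: [0.5181, -0.3041, 0.0638]
tool_rot: [[0.123, 0.992, 0.001], [0.992, -0.123, -0.0], [0.0, 0.001, -1.0]]
ft_force: [0.2, -0.4, -1.9]
grip_width: 0.0581
time_s: 27.6
position: [0.5183, -0.3041, 0.0622]
tool_rot: [[0.123, 0.992, 0.002], [0.992, -0.123, -0.001], [-0.0, 0.002, -1.0]]
ft_force: [-0.6, 0.7, -3.1]
grip_width: 0.0581
time_s: 27.8
position: [0.5184, -0.3044, 0.0619]
tool_rot: [[0.123, 0.992, 0.002], [0.992, -0.123, -0.002], [-0.001, 0.003, -1.0]]
ft_force: [-3.1, 0.6, 4.8]
grip_width: 0.0581
```

```bash
python3 -m pendant '[59,0,0,0,0,0,0, 63,0,0,0,0,0,0, 68,0,0,0,0,0,0, 76,0,0,0,0,0,0, 85,0,0,0,0,0,0, 85,0,0,0,0,0,0, 85,0,0,0,0,0,0]'
python3 - <<'E'
from tgt import *
s0=st();s=cam("scene");t=cam("top");crop(s,(340,150,460,320),"s21",4);crop(t,(350,180,470,290),"t21",5)
E
```

```text
time_s: 28.5
position: [0.5183, -0.3042, 0.0608]
tool_rot: [[0.123, 0.992, 0.002], [0.992, -0.123, -0.001], [-0.0, 0.002, -1.0]]
ft_force: [0.0, -0.6, -0.6]
grip_width: 0.0851
28.5 pos [ 0.5183 -0.3042  0.0608] q [-41.7  36.2  79.5   0.   64.2 -34.6] F [ 0.  -0.6 -0.6] w 0.0851
```

View pics/s21.png

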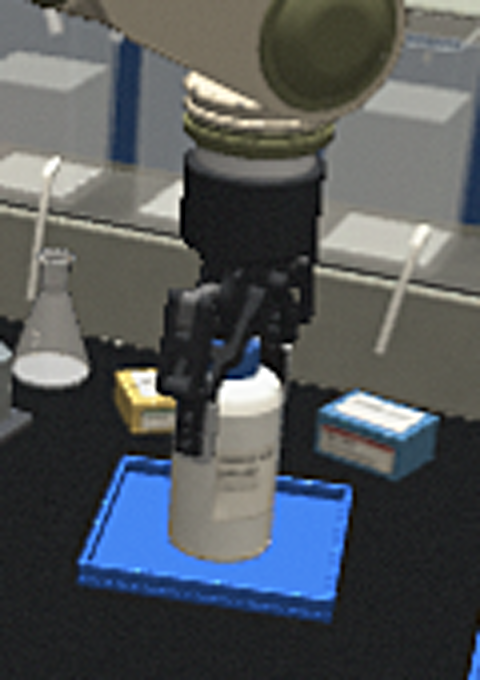

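View pics/t21.png

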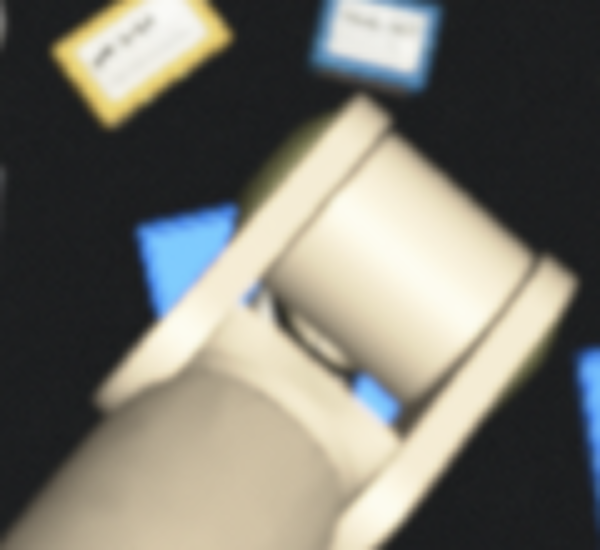

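The bottle stands on the tray floor with its base at about (222,548) in the crop, and the fingers are clear of it. I'll go straight up, then swing the arm aside for the last check.

```bash
python3 -m pendant '[85,0,0,-0.15,0,0,0, 85,0,0,-0.3,0,0,0, 85,0,0,-0.5,0,0,0, 85,0,0,-0.7,0,0,0, 85,0,0,-0.7,0,0,0, 85,0,0,-0.7,0,0,0, 85,0,0,-0.7,0,0,0, 85,0,0,-0.3,0,0,0]'
python3 -m pendant '[85,0.4,0,0,0,0,0, 85,0.8,0,0,0,0,0, 85,0.8,0,0,0,0,0, 85,0.8,0,0,0,0,0, 85,0.8,0,0,0,0,0, 85,0.8,0,0,0,0,0, 85,0.5,0,0,0,0,0, 85,0,0,0,0,0,0, 85,0,0,0,0,0,0]'
python3 - <<'E'
from tgt import *
s0=st();s=cam("scene","s22");t=cam("top","t22")
m=mask(t,(95,120,60),(125,255,255),(370,205,445,280));print(blobs(m))
crop(t,(360,190,460,290),"t22c",6)
E
```

```text
time_s: 29.4
position: [0.5184, -0.3043, 0.2678]
tool_rot: [[0.123, 0.992, 0.006], [0.992, -0.123, -0.005], [-0.004, 0.007, -1.0]]
ft_force: [-1.0, 0.4, -0.1]
grip_width: 0.085
time_s: 30.3
position: [0.5477, -0.0601, 0.2627]
tool_rot: [[0.122, 0.993, 0.001], [0.993, -0.122, -0.001], [-0.0, 0.001, -1.0]]
ft_force: [-0.0, -0.3, -0.2]
grip_width: 0.0852
30.3 pos [ 0.5477 -0.0601  0.2627] q [-18.6  20.7  70.8  -0.   88.4 -11.6] F [-0.  -0.3 -0.2] w 0.0852
[(np.int32(2433), [376, 213, 65, 64], [407.5, 245.29]), (np.int32(72), [409, 237, 10, 10], [413.31, 241.61])]
```

View pics/s22.png

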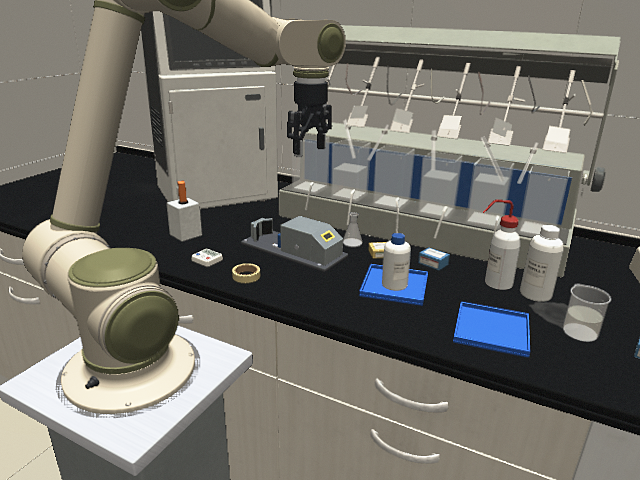

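View pics/t22.png

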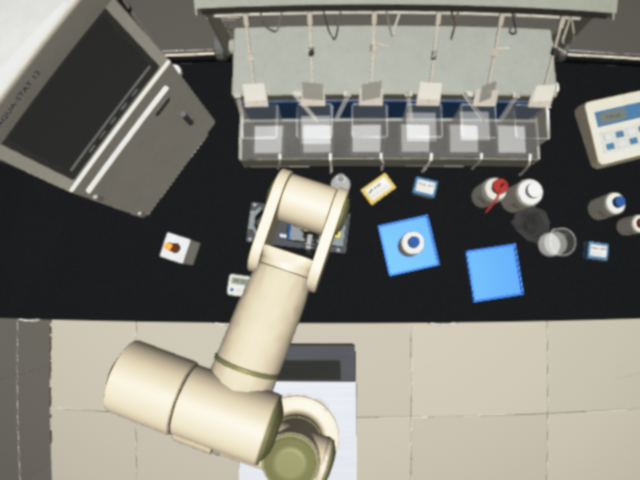

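View pics/t22c.png

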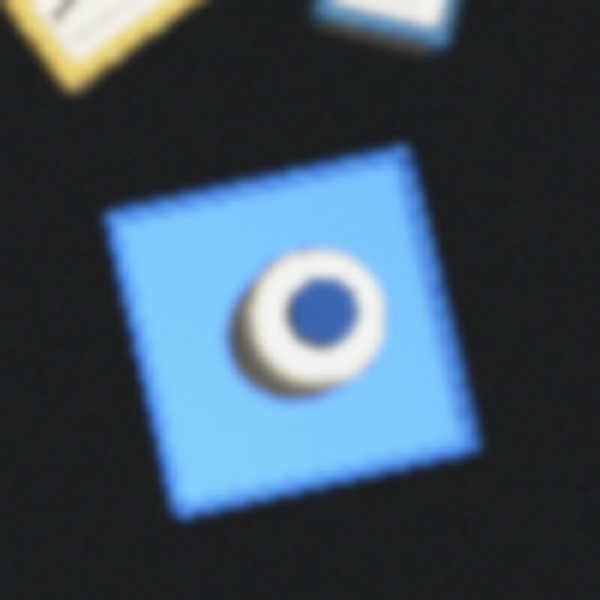

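```bash
python3 - <<'E'
from tgt import *
np.set_printoptions(precision=4,suppress=True)
t=cam("top");s=cam("scene")
print("cap",plane(t,[(413.31,241.61)],.129),"tray",plane(t,[(408.27,244.8)],.014))
ms=mask(s,(95,120,60),(125,255,255),(385,230,410,248));print(blobs(ms))
m=mask(s,(3,120,80),(18,255,255),(150,165,220,220));print("rod scene",blobs(m),"top",blobs(mask(t,(3,120,80),(18,255,255),(140,220,220,275))))
a=cv2.imread("pics/scene0.png")[:,:,::-1];D=np.abs(a.astype(int)-s["frame"]).max(2)
for n,r in dict(timer=(188,245,225,268),tape=(228,260,265,285),flask=(338,210,365,250),strip=(366,238,383,262),slip=(416,245,452,272),stand=(160,165,205,242)).items():
    x0,y0,x1,y1=r;print(n,(D[y0:y1,x0:x1]>40).sum())
E
```

```text
cap [[ 0.5179 -0.3015  0.129 ]] tray [[ 0.5195 -0.3047  0.014 ]]
[(np.int32(125), [392, 233, 13, 12], [397.62, 238.26])]
rod scene [(np.int32(138), [178, 181, 9, 21], [181.87, 191.03])] top [(np.int32(61), [165, 243, 13, 8], [171.69, 246.74])]
timer 0
tape 0
flask 0
strip 0
slip 0
stand 42
```

The bottle stands about 3–4 mm from the tray centre, the rod appears where it started to within a pixel, and the bystanders are unchanged. I'm handing the job in.

```bash
python3 -c "
from rig import *
print(close_job())"
```

```text
the job is handed in; nothing more can be done
None
```

The job is done and handed in at about 30 s of the 72 s allowed.

**What I did**
- I took the rod from its stand and pushed it through the slot onto the tab. The force rose to about 11 N at the stop.
- I held it pressed for another second or so. The blue jaw had run back about 25 mm to the housing, was no longer moving, and stayed there after I let go.
- I put the rod back in the stand. Contact came at the same height as when I first gripped it, so the collar is down.
- I lifted the freed bottle and set it in the blue tray farthest to the robot's left.

**Last checks**
- **Bottle:** it stands upright about 3–4 mm from the tray's middle.
- **Rod:** it is upright with the collar on the stand. The handle is within about 1 pixel of its starting place in both views.
- **Bystanders:** the timer, tape, flask and both cartons show no change in the scene view. The carton views were cropped to avoid the bottle.
- **Robot:** the gripper is open and clear of everything. I saw no force reading above about 17 N, though I read it only at the end of each move.

**What disagreed:** the two cameras differed by a few millimetres on the slot, stand and tray, and by about 4 mm on the rod's line to the slot. I lined the rod up with the slot by comparing the two within the same images. In the stand I had to shift the rod about 3 mm before it went in.

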